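# Set the wafer case out for the guests

## Task

Get the wafer case ready for coffee service: raise its stiff-hinged lid to 50 degrees above closed, where it stays by itself as a guard over the wafers, and lay the packet that is still out on the cloth flat on the floor of the empty bay under the lid, lengthwise from front to back like the two in the other bay. Do not shift the case, and leave the bell, the mills and the tumbler standing where they are.

Things in the scene. Friction and masses are not known exactly. Their poses are not given: they have to be found in the camera images.
- case: Loose wooden presentation case, 2.4 kg, 176 mm deep (x) by 224 wide (y), walls 8 mm thick and 42 mm high, framed clear lid on top. Origin: centre of its underside; x points from its front (lip, robot side) to the hinges, z up. Inner floor 12 mm up. A divider 8 mm thick along x, top 35 mm up, makes two bays of 160 (x) by 100 mm (y): the one at +y is empty, the one at -y holds two packets.
- lid (a joint): Angle of the lid in rad: 0 closed, grows as it is raised, 50 degrees is 0.873, end stop at 1.05 (60 degrees). Lid 180 mm from hinge axis to front edge (finger strip extra), 224 mm wide, 10 mm thick, about 0.26 kg. It turns about the case's far top edge (x = +88, z = 42 mm in the case's frame, axis along y). Stiff hinges (about 0.8 N m) hold it at any angle; it may start slightly ajar.
- lid_hinge (a point): Middle of the hinge axis, on the case (its axes are the case's)
- lid_lip (a point): Middle of the rolled free rim of the lid's steel finger strip; moves with the lid. The strip (3 mm thick, 28 mm long, full width) starts at the lid's front edge, 4 mm before the case's front face, and is bent up 40 degrees; the lid's other edges are flush, so it is lifted from beneath the strip with a tilted tool. x points to the hinge, z out of the lid's top.
- empty_bay (a point): Centre of the floor of the empty bay (at +y of the divider), 12 mm above the case's underside; axes as the case's
- filled_bay (a point): Centre of the floor of the bay at -y, which holds two packets; axes as the case's
- packet: The packet still out on the cloth: white wrapped wafer packet, 40 mm (its x) by 88 mm (its y, lengthwise) by 14 mm high, 14 g. Origin: centre of its underside
- packet_a: Like packet, lying lengthwise in the filled bay, on the side of the divider
- packet_b: Like packet, lying lengthwise in the filled bay, on the side of the outer wall
- bell: Counter bell, 75 mm across, 57 mm high; bystander; it and the packet may stand on either side of the case. Origin: centre of its underside
- pepper: Dark wooden mill, 57 mm across, 174 mm high; bystander. Origin: centre of its underside
- salt: Light wooden mill, 57 mm across, 162 mm high; bystander. Origin: centre of its underside
- tumbler: Leaning water tumbler, 90 by 100 mm, 114 mm high; bystander. Origin: centre of its underside
Not all that is in view belongs to the job. Leave any orange look-alike of the packet alone.

How it is judged:
By the outcome, as a careful person would: the job done as asked, in the order asked, and still so for the second after the job is handed in, with the robot touching nothing.
It also fails if it takes over 64 s, if anything falls off the work surface, if the arm or the gripper's body presses on something with over 40 N, if the wrist force passes 120 N, or if a joint passes its speed limit or range.

## Robot

A 6-joint arm with a two-finger parallel gripper is mounted at the origin on a cart in front of the work surface, level with it; the furniture and walls round the work are solid. World frame = base frame: x ahead of the robot, y to its left, z up, the work surface at z = 0. Lengths are in mm, angles in rad, forces in N, time in s.
With the tool pointing down it reaches from about 325 to 925 mm from the base axis. Payload 3.1 kg.
Tool frame: the origin (TCP) lies at the very end of the fingers, on their centre line; the grasp point (between the pads) lies 19 mm behind it; z points along the fingers, y is the direction in which the jaws open and shut (so a half turn about z gives the same grasp; the last joint's range is limited). The gripper opens to 85 mm and grips with 20 to 120 N. Pads are 22 mm wide; open, the fingers measure 114 mm over their backs; the gripper's body (76 mm by 85 mm) begins 54 mm behind the grasp point. The pads swing forward as they close: fully open they stand 13 mm farther back than shut.
Start: joints at [-1.228, 0.217, 1.613, -0, 1.311, -0.112], TCP at [274.573, -561.47, 231.3] pointing down, gripper open.
Joint ranges: [-2.75, 2.75], [-0.78, 2.1], [0.31, 2.55], [-1.13, 4.27], [0.13, 2.63], [-2.58, 2.58]. Speed limits (rad/s): [2.79, 2.79, 3.14, 3.14, 3.14, 3.14].

## Interface

Orientations are given as a unit quaternion [x, y, z, w].
In Python, from bench import monitor, grab_frame, order, cut_out gives the robot as it stands.
- The arm moves only by the tool servo_tool, never from a script. Its argument "plan" is a list of rows, each a list of 2 entries, a list of its own where there are three numbers: the shift along the world's x, y, z in mm, then the turn about the world's z in units of 6 degrees (1.0 is 6 degrees). A call has 1 to 12 rows; each row is the pose to reach, as a shift and turn from the pose commanded when the call began; what a row does not reach only later rows make up. A row lasts 1/12 s, in which the tool goes at most 41.7 mm and 7.16 degrees, less where a joint would pass 70% of its speed; a pose out of reach is approached as far as the arm can. A call with a gripper value outside its range is refused whole. "jaw" is the opening, from 0 (shut) to 1 (fully open), set as the call begins (left out, the last holds). The fingers move at their own pace and stop on an object; "squeeze" is the grip in N (left out, the last holds). Time passes only in rows, so rows that repeat a pose let the fingers close. It gives the time, the measured TCP pose, the force and the opening at its end, in the units of the state.
- monitor.get_state(): the state, without advancing time (a new reading comes with each control period).
- grab_frame(name): name is "side" or "top" or "wrist"; returns a dict with "image" (384x512x3 uint8, red, green, blue), "camera_matrix" (3x3 intrinsics, pixels), "extrinsics" (4x4, takes a point from world to camera coordinates); the wrist camera has in their place "hand_eye" (4x4, takes a point from camera to tool coordinates, whose origin is the TCP and whose axes are the flange's). Camera axes: x right, y up, looking along -z (the intrinsics and any distortion apply to the point x, -y, -z); pixel columns grow to the right and rows downward; lengths in mm; the calibration is good to about 2 mm. A picture is of the moment at which its call begins: read the wrist's pose just before it. There is no depth.
- order.finish_job(): hands the job in, once; it reports no verdict.
Trained networks look in the newest picture that a camera, given by its name, has taken for a name from the list of things; names that differ only in an ending like _2 or _b are one class to them, and where a whole thing is asked for, a point or a joint stands for the part that bears it (a point fixed in the world has none). Each returns a list of dicts, best first, with "confidence" (0 to 1); they miss things now and then, are a little off and sometimes report something else, mostly with a low value. They report only what shows in the picture. A call takes as long as a camera call. They do not tell look-alikes from the thing itself.
- cut_out(camera, query): "pixels" (384x512 bool, what is visible of it) and "at" ([column, row] in pixels, amid what is visible of it).
The state is a dict: "t": time; "joint_pos": joint angles; "qvel": joint speeds; "joint_torque": joint torques, N m; "eef_pos": TCP position; "ee_rot": TCP orientation; "ft_force": force on the tool from outside, world axes, zero at the start; "wrist_torque": the same for the moment, N m; "finger_gap": finger opening in mm.
Only numpy, scipy, OpenCV 4.12 (cv2) and the standard library are available. Lean on these libraries where they do the work, as an engineer would, in place of code of your own. Each camera call takes 0.05 s, during which the arm holds its last target.

## Working session

There is one attempt and no reset: what is moved stays moved. The work goes in short steps, Python scripts to look and compute and a tool call to move; the robot and the scene stay as the last step left them, time stands still between calls to the robot, and variables do not carry over. Pictures are saved under pics/ and viewed, and the job is handed in when it is done.

Besides the shell and the picture viewer there is one more tool, called in YAML: its name, and indented under it one key for each argument. servo_tool: Moves the arm, as the interface text tells. Its arguments: {"type":"object","properties":{"plan":{"type":"array"},"jaw":{"type":"number"},"squeeze":{"type":"number"}},"required":["plan"]}

```bash
ls; mkdir -p pics
python3 - <<'E'
from bench import monitor, grab_frame, order, cut_out
import cv2,numpy as np
np.set_printoptions(suppress=True,precision=4)
print(monitor.get_state())
for n in ["side","top","wrist"]:
    f=grab_frame(n)
    cv2.imwrite(f"pics/{n}0.png",f["image"][:,:,::-1])
    print(n,f["camera_matrix"],f.get("extrinsics",f.get("hand_eye")),[k for k in f])
E
```

```text
pics
{'t': 0.0, 'joint_pos': array([-1.2282,  0.2177,  1.615 , -0.    ,  1.3113, -0.1122]), 'qvel': array([-0.0002, -0.0003, -0.0005, -0.0007,  0.0002, -0.0001]), 'joint_torque': array([  0.0008, -39.684 , -30.3853,  -0.0001,   0.0097,  -0.    ]), 'eef_pos': array([ 274.2597, -560.6916,  229.9659]), 'ee_rot': array([ 0.9743,  0.2254, -0.0001, -0.0012]), 'ft_force': array([ 0.0522, -1.3116,  0.3295]), 'wrist_torque': array([ 0.0068,  0.0278, -0.0087]), 'finger_gap': 85.5266546813267}
side [[439.3387   0.     261.1264]
 [  0.     439.3387 188.0756]
 [  0.       0.       1.    ]] [[   -0.9969    -0.0768    -0.0189   551.3457]
 [    0.0247    -0.5292     0.8482   -76.428 ]
 [   -0.0752     0.845      0.5294 -1257.8752]
 [    0.         0.         0.         1.    ]] ['image', 'camera_matrix', 'extrinsics']
top [[413.2069   0.     257.636 ]
 [  0.     413.2069 198.5315]
 [  0.       0.       1.    ]] [[   -0.0275    -0.9994     0.0233   -28.3141]
 [    0.9876    -0.0236     0.155   -542.5388]
 [   -0.1544     0.0272     0.9876 -1044.6068]
 [    0.         0.         0.         1.    ]] ['image', 'camera_matrix', 'extrinsics']
wrist [[271.5462   0.     252.6923]
 [  0.     271.5462 192.1883]
 [  0.       0.       1.    ]] [[   0.0006    0.9516    0.3075   79.2681]
 [   1.       -0.0004   -0.0007    0.6854]
 [  -0.0005    0.3075   -0.9516 -143.0697]
 [   0.        0.        0.        1.    ]] ['image', 'camera_matrix', 'hand_eye']
```

View pics/side0.png

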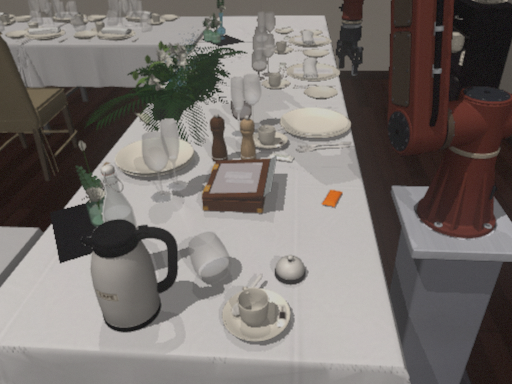

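View pics/top0.png

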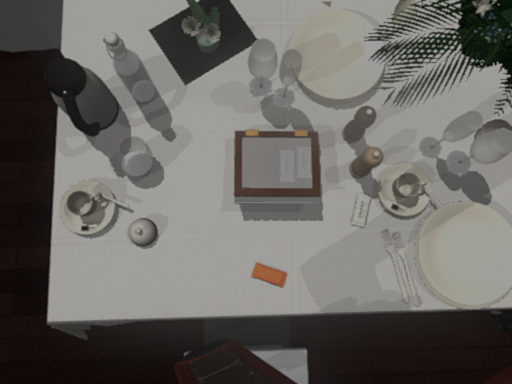

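View pics/wrist0.png

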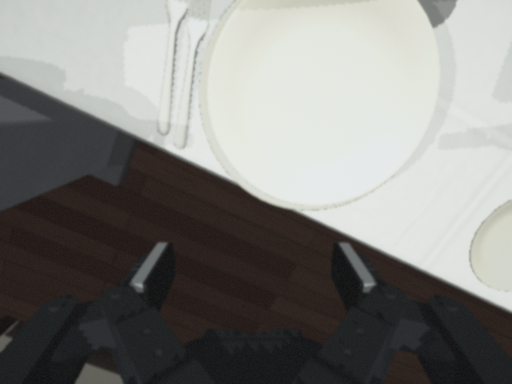

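```bash
cat > h.py <<'E'
from bench import monitor, grab_frame, order, cut_out
import cv2,numpy as np
np.set_printoptions(suppress=True,precision=2)
def ray(f,u,v):
    K=f["camera_matrix"];E=f["extrinsics"]
    d=np.array([(u-K[0,2])/K[0,0],-(v-K[1,2])/K[1,1],-1.0])
    R=E[:3,:3];o=-R.T@E[:3,3];return o,R.T@d
def onz(f,u,v,z):
    o,d=ray(f,u,v);s=(z-o[2])/d[2];return o+s*d
def proj(f,P):
    P=np.atleast_2d(P).astype(float);E=f["extrinsics"];K=f["camera_matrix"]
    c=P@E[:3,:3].T+E[:3,3]
    return np.c_[K[0,0]*c[:,0]/-c[:,2]+K[0,2],K[1,1]*c[:,1]/c[:,2]+K[1,2]]
def crop(im,x0,y0,x1,y1,s,name):
    cv2.imwrite(name,cv2.resize(im[y0:y1,x0:x1,::-1],None,fx=s,fy=s,interpolation=cv2.INTER_CUBIC))
E
python3 - <<'E'
from h import *
import pickle
fs={n:grab_frame(n) for n in ("side","top")}
pickle.dump(fs,open("f0.pkl","wb"))
for n in fs:
    for q in ["case","lid","packet","bell","pepper","salt","tumbler"]:
        for r in cut_out(n,q)[:3]:
            ys,xs=np.nonzero(r["pixels"]);
            print(n,q,round(r["confidence"],2),r["at"],len(xs),xs.min(),xs.max(),ys.min(),ys.max(),onz(fs[n],*r["at"],0 if q not in("lid","case") else 50))
crop(fs["top"]["image"],215,110,385,235,4.7,"pics/topc.png")
crop(fs["side"]["image"],190,150,310,240,6,"pics/sidec.png")
E
```

```text
side case 0.97 [239.4, 187.2] 3323 202 276 157 213 [620.33 -40.31  50.  ]
side lid 0.92 [240.5, 177.0] 2481 202 276 157 199 [ 624.03 -100.13   50.  ]
side packet 0.56 [283.8, 158.5] 125 270 294 154 161 [ 496.7  -320.51    0.  ]
side packet 0.48 [334.4, 200.4] 190 323 341 191 205 [334.68 -58.21   0.  ]
side packet 0.47 [210.2, 257.5] 1673 188 230 232 284 [666.36 221.36   0.  ]
side bell 0.91 [290.9, 268.5] 745 275 305 254 284 [460.3  250.82   0.  ]
side pepper 0.87 [218.9, 140.9] 630 210 227 114 161 [ 751.77 -453.95    0.  ]
side pepper 0.3 [291.3, 268.5] 741 275 305 255 284 [459.32 250.77   0.  ]
side salt 0.89 [249.2, 142.2] 570 240 256 116 159 [ 633.36 -447.07    0.  ]
side tumbler 0.84 [208.5, 258.5] 1635 188 230 232 283 [670.02 225.4    0.  ]
top case 0.77 [275.9, 171.1] 6412 233 321 129 204 [612.71 -92.36  50.  ]
top lid 0.98 [277.2, 167.7] 6213 233 319 129 203 [621.83 -96.12  50.  ]
top packet 0.88 [361.1, 208.8] 394 352 369 195 225 [ 513.04 -326.27    0.  ]
top packet 0.81 [270.0, 272.8] 507 252 285 264 286 [347.42 -70.84   0.  ]
top bell 0.55 [141.6, 231.6] 616 129 155 218 245 [465.92 270.51   0.  ]
top pepper 0.76 [359.2, 126.5] 738 342 375 106 142 [ 747.67 -336.5     0.  ]
top pepper 0.74 [276.8, 166.5] 6233 234 320 129 203 [636.89 -99.04   0.  ]
top salt 0.56 [367.9, 162.8] 635 349 381 147 177 [ 641.86 -353.98    0.  ]
top tumbler 0.77 [132.6, 156.4] 1218 118 152 136 178 [674.22 298.46   0.  ]
```

View pics/topc.png

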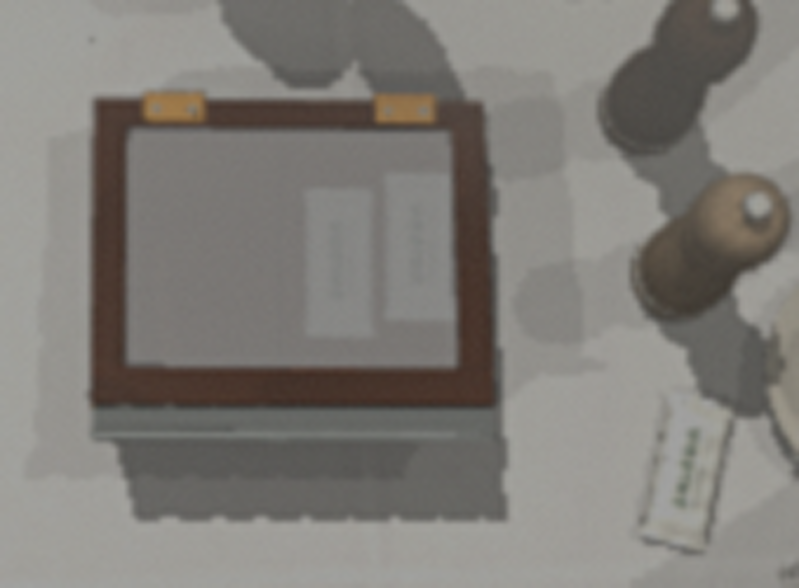

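View pics/sidec.png

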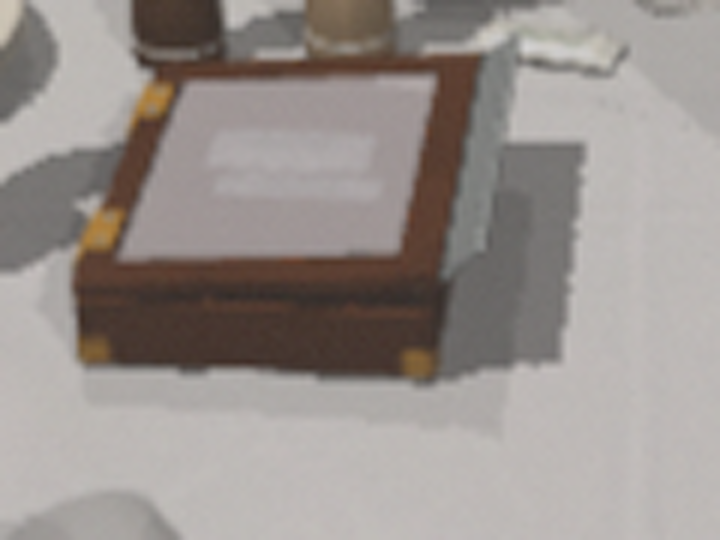

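```bash
cat > fit.py <<'E'
from h import *
from scipy.optimize import least_squares
def lidpt(p,x,y,z):
    X,Y,ya,th=p[:4]
    # x rel hinge (neg), z rel hinge
    c,s=np.cos(th),np.sin(th)
    xr=x*c+z*s; zr=-x*s+z*c
    return base(p,88+xr,y,42+zr)
def base(p,x,y,z):
    c,s=np.cos(p[2]),np.sin(p[2])
    return np.array([p[0]+c*x-s*y,p[1]+s*x+c*y,z])
E
python3 - <<'E'
from fit import *
import pickle
fs=pickle.load(open("f0.pkl","rb"))
L=[("top",lidpt,(0,112,10),(235,131.1)),("top",lidpt,(0,-112,10),(317.6,131.7)),("top",lidpt,(-180,-112,10),(320.3,196.4)),("top",lidpt,(-180,112,10),(234.4,196.4)),
("top",lidpt,(-201.4,112,None),(234.6,203.2)),("top",lidpt,(-201.4,-112,None),(321,203.2)),
("side",base,(88,112,0),(203.3,210.3)),("side",base,(-88,112,0),(262.7,213)),
("side",lidpt,(0,-112,10),(215.8,160.8)),("side",lidpt,(-180,-112,10),(270,159.7)),("side",lidpt,(-201.4,-112,None),(276.3,156.7)),("side",lidpt,(-180,112,10),(264.2,196.2)),("side",lidpt,(-201.4,112,None),(271.7,191.3)),("side",lidpt,(0,112,10),(202.5,195.8))]
def res(p):
    r=[]
    for cam,fn,a,uv in L:
        a=[p[4] if v is None else v for v in a]
        r+=list(proj(fs[cam],fn(p,*a))[0]-uv)
    return np.array(r)
s=least_squares(res,[640,-95,0,0.05,23],loss="soft_l1")
print(s.x, np.degrees(s.x[2:4])); print(res(s.x).reshape(-1,2))
p=s.x
for y in(100,0,-100):print("rim",lidpt(p,-201.4,y,p[4]),"edge",lidpt(p,-180,y,10))
print("front",base(p,-88,0,0),"bay c",base(p,0,54,12),"bayfront",base(p,-80,54,12))
pk=fs["top"]
for u,v in [(352+0,225),]: pass
cut=None
for a in [(669,396),(733,415),(703,552),(640,534)]:
    print("pk",onz(pk,a[0]/4.7+215,a[1]/4.7+110,14))
E
```

```text
[633.27 -95.23  -0.02   0.03  24.54] [-1.08  1.91]
[[-0.59  0.13]
 [ 0.28 -0.56]
 [ 0.13  0.5 ]
 [-0.07  0.93]
 [-0.46  1.29]
 [ 0.72  0.82]
 [ 0.05  0.28]
 [-0.12 -0.05]
 [-0.03 -1.58]
 [-0.31 -0.53]
 [-0.25 -1.47]
 [-0.72  0.15]
 [-0.95  0.8 ]
 [-0.86  0.03]]
rim [522.7    6.86  73.25] edge [543.6    6.47  58.01]
rim [520.82 -93.12  73.25] edge [541.72 -93.51  58.01]
rim [ 518.94 -193.1    73.25] edge [ 539.84 -193.5    58.01]
front [545.28 -93.58   0.  ] bay c [634.28 -41.24  12.  ] bayfront [554.3  -39.74  12.  ]
pk [ 551.4 -314.7   14. ]
pk [ 539.39 -351.21   14.  ]
pk [ 460.59 -328.36   14.  ]
pk [ 471.81 -292.79   14.  ]
```

servo_tool:
  plan:
    - [[18, 34, 0], 0.9]
    - [[36, 67, 0], 1.8]
    - [[54, 100, 0], 2.7]
    - [[72, 134, 0], 3.6]
    - [[90, 167, 0], 4.5]
    - [[108, 200, 0], 5.4]
    - [[126, 234, 0], 6.3]
    - [[144, 267, 0], 7.2]
    - [[162, 300, 0], 8.1]
    - [[180, 334, 0], 9.0]
    - [[198, 367, 0], 9.7]
    - [[216, 400, 0], 10.4]
  jaw: 1.0

```text
t: 1.95
eef_pos: [491.2, -159.7, 231.7]
ee_rot: [0.715, 0.699, 0.0, 0.0]
ft_force: [1.2, 0.1, 0.2]
finger_gap: 85.5
```

servo_tool:
  plan:
    - [[12, 22, -10], 0]
    - [[24, 44, -35], 0]
    - [[36, 66, -65], 0]
    - [[36, 66, -80], 0]
    - [[36, 66, -80], 0]
    - [[36, 66, -80], 0]

```text
t: 2.45
eef_pos: [525.8, -95.1, 150.4]
ee_rot: [0.716, 0.698, -0.001, -0.001]
ft_force: [0.6, 0.1, 0.6]
finger_gap: 85.6
```

```bash
cat >> h.py <<'E'
from scipy.spatial.transform import Rotation as Rot
def wrist():
    s=monitor.get_state(); f=grab_frame("wrist")
    T=np.eye(4);T[:3,:3]=Rot.from_quat(s["ee_rot"]).as_matrix();T[:3,3]=s["eef_pos"]
    f["extrinsics"]=np.linalg.inv(T@f["hand_eye"]); f["state"]=s
    return f
E
python3 - <<'E'
from fit import *
import pickle
f=wrist();pickle.dump(f,open("w1.pkl","wb"))
im=f["image"].copy()
p=[633.27,-95.23,-.0188,.0333,24.54]
for y in(-112,-50,0,50,112):
    for a in[(-201.4,y,24.5),(-180,y,10)]:
        u=proj(f,lidpt(p,*a))[0]; print(y,a,u); cv2.circle(im,tuple(int(round(v)) for v in u),2,(255,0,0),-1)
cv2.imwrite("pics/w1.png",cv2.resize(im[:,:,::-1],(768,576)))
cv2.imwrite("pics/t1.png",cv2.resize(grab_frame("side")["image"][:,:,::-1],(768,576)))
E
```

```text
-112 (-201.4, -112, 24.5) [247.74 305.43]
-112 (-180, -112, 10) [268.14 295.04]
-50 (-201.4, -50, 24.5) [246.9  249.69]
-50 (-180, -50, 10) [268.83 241.59]
0 (-201.4, 0, 24.5) [246.13 198.1 ]
0 (-180, 0, 10) [269.47 192.49]
50 (-201.4, 50, 24.5) [245.25 139.21]
50 (-180, 50, 10) [270.19 136.88]
112 (-201.4, 112, 24.5) [243.96  53.54]
112 (-180, 112, 10) [271.22  56.78]
```

View pics/w1.png

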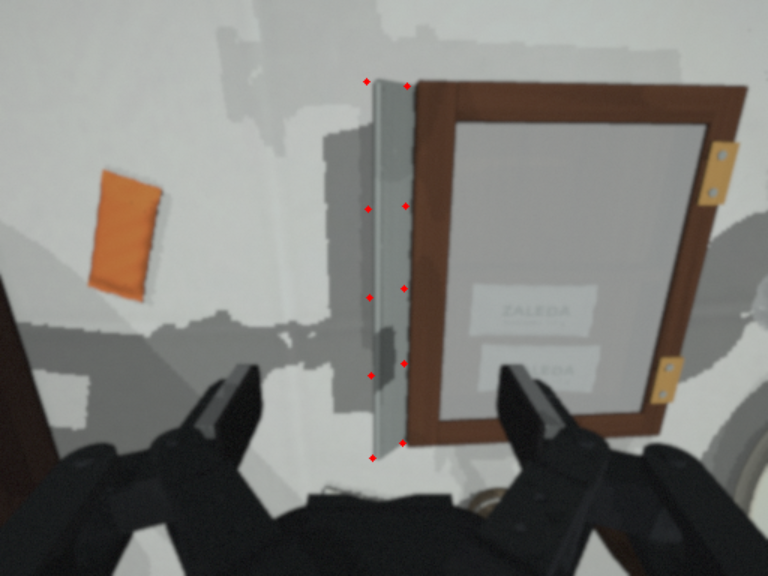

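View pics/t1.png

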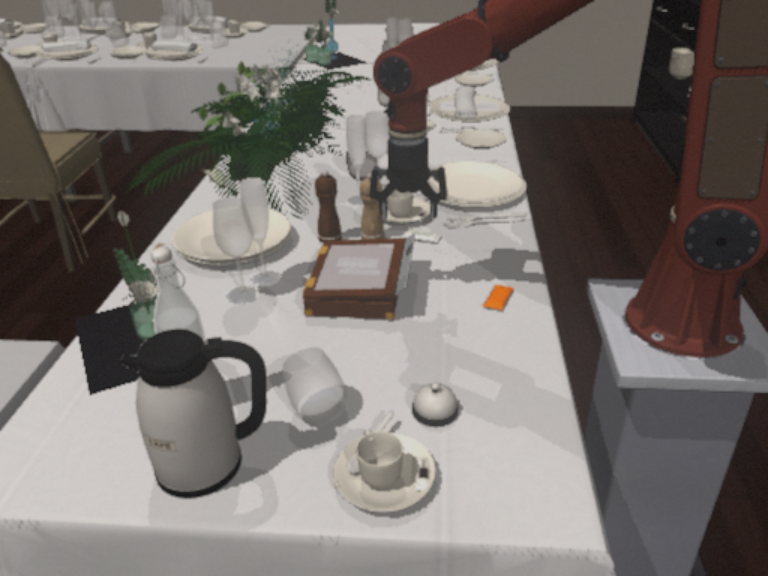

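servo_tool:
  plan:
    - [[1, 0, -25], 0]
    - [[1, 0, -50], 0]
    - [[1, 0, -70], 0]
    - [[1, 0, -80], 0]
    - [[1, 0, -85], 0]
    - [[1, 0, -85], 0]
    - [[1, 0, -85], 0]
  jaw: 0.4
  squeeze: 30

```text
t: 3.13
eef_pos: [528.8, -96.2, 67.8]
ee_rot: [0.717, 0.697, 0.001, 0.001]
ft_force: [0.4, 0.1, 1.3]
finger_gap: 34.3
```

Run:
```python
from fit import *
f=wrist();crop(f["image"],100,120,400,345,2.6,"pics/w2.png")
crop(grab_frame("side")["image"],190,100,320,220,5,"pics/s2.png")
s=f["state"];print(s["eef_pos"],s["ft_force"],s["finger_gap"])
```

```text
[528.8  -96.21  67.79] [0.37 0.12 1.25] 34.29383636130225
```

View pics/w2.png

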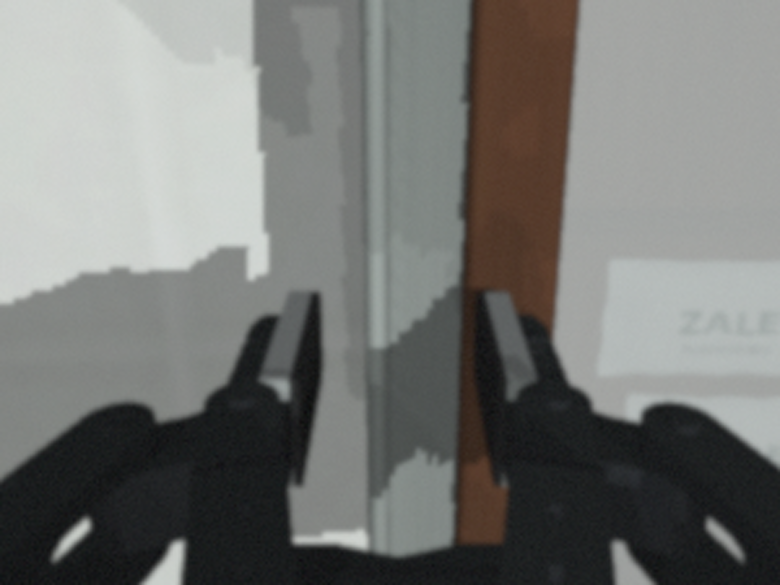

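View pics/s2.png

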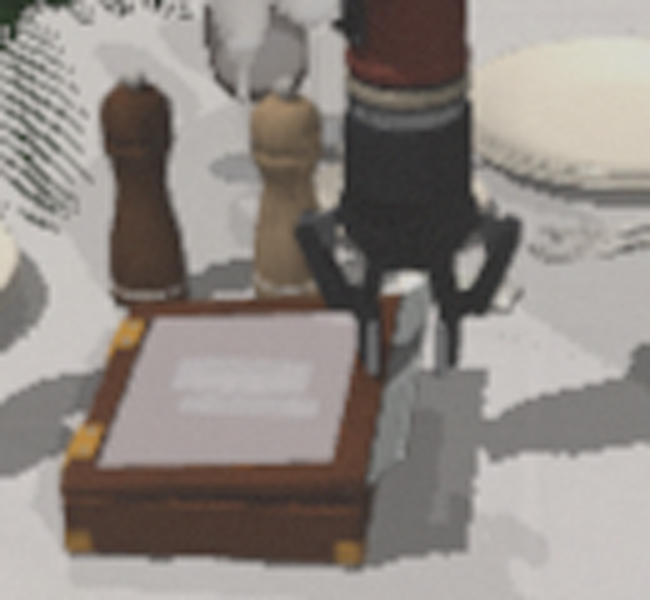

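servo_tool:
  plan:
    - [[0, 0, -2], 0]
    - [[0, 0, -4], 0]
    - [[0, 0, -4], 0]
    - [[0, 0, -4], 0]

```text
t: 3.57
eef_pos: [528.7, -95.9, 63.1]
ee_rot: [0.717, 0.698, 0.001, 0.001]
ft_force: [0.4, -0.7, 2.7]
finger_gap: 34.1
```

servo_tool:
  plan:
    - [[0, 0, 0], 0]
    - [[0, 0, 0], 0]
    - [[0, 0, 0], 0]
    - [[0, 0, 0], 0]
    - [[0, 0, 0], 0]
  jaw: 0.0
  squeeze: 30

```text
t: 3.98
eef_pos: [529.1, -95.8, 63.3]
ee_rot: [0.717, 0.697, 0.001, 0.001]
ft_force: [3.0, 0.6, 5.2]
finger_gap: 14.2
```

Run:
```python
from fit import *
f=wrist();crop(f["image"],100,120,400,345,2.6,"pics/w3.png")
crop(grab_frame("side")["image"],190,100,320,220,5,"pics/s3.png")
s=f["state"];print(s["eef_pos"],s["ft_force"],s["finger_gap"],s["wrist_torque"])
```

```text
[529.13 -95.78  63.28] [2.97 0.65 5.23] 14.15140369120191 [ 0.01 -0.99  0.04]
```

View pics/w3.png

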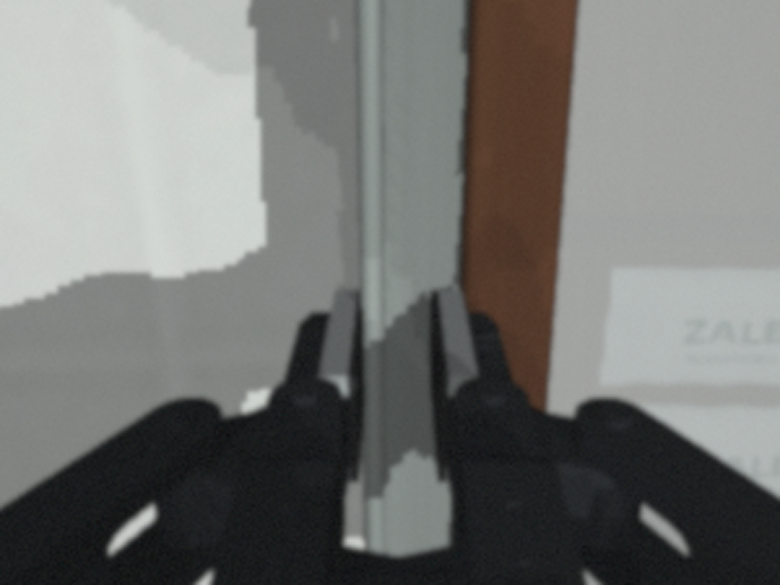

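View pics/s3.png

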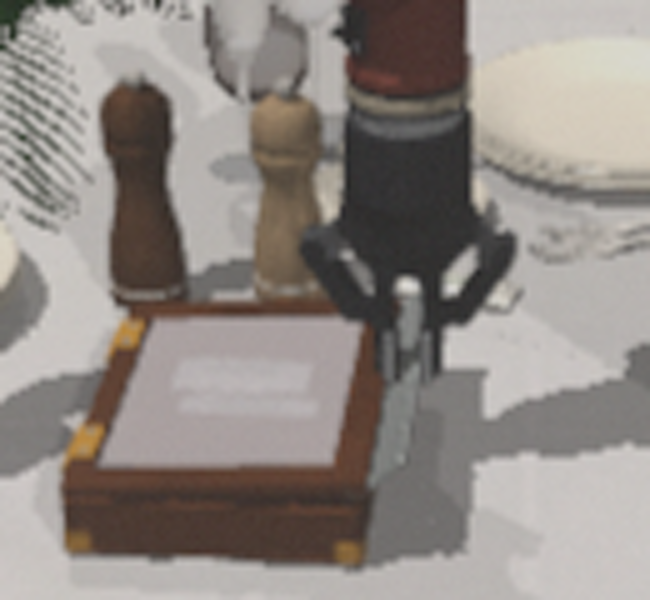

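servo_tool:
  plan:
    - [[0.3, 0, 3], 0]
    - [[0.7, 0, 6], 0]
    - [[1.3, 0, 9], 0]
    - [[1.3, 0, 9], 0]

```text
t: 4.42
eef_pos: [530.0, -95.8, 71.0]
ee_rot: [0.717, 0.697, 0.001, 0.001]
ft_force: [6.4, -0.6, -0.2]
finger_gap: 13.3
```

servo_tool:
  plan:
    - [[1.5, 0, 2], 0]
    - [[2.5, 0, 5], 0]
    - [[3.0, 0, 8], 0]
    - [[3.0, 0, 8], 0]

```text
t: 4.75
eef_pos: [531.2, -95.7, 78.1]
ee_rot: [0.716, 0.698, -0.001, -0.0]
ft_force: [3.4, -3.0, -2.6]
finger_gap: 12.4
```

Run:
```python
from fit import *
f=wrist();crop(f["image"],100,120,400,345,2.6,"pics/w4.png")
crop(grab_frame("side")["image"],190,100,320,220,5,"pics/s4.png")
s=f["state"];print(s["eef_pos"],s["ft_force"],s["finger_gap"],s["wrist_torque"])
```

```text
[531.16 -95.74  78.14] [ 3.38 -2.98 -2.62] 12.434502808147567 [-0.38 -1.06  0.05]
```

View pics/w4.png

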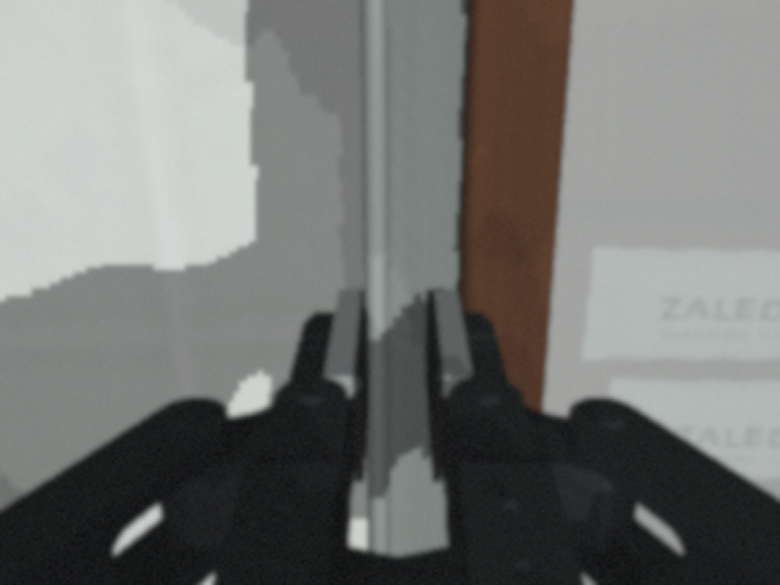

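View pics/s4.png

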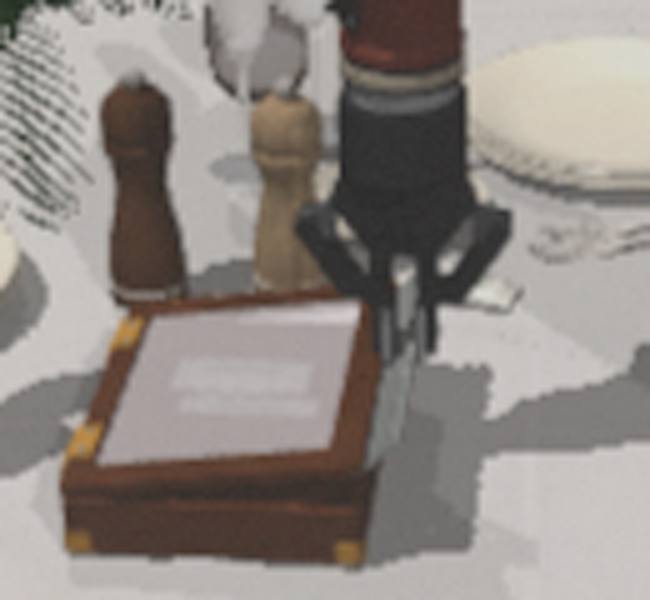

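servo_tool:
  plan:
    - [[1.2, 0, 4], 0]
    - [[2.4, 0, 8.5], 0]
    - [[3.5, 0, 13], 0]
    - [[4.8, 0, 17], 0]
    - [[6.2, 0, 21], 0]
    - [[7.7, 0, 25], 0]
    - [[9.2, 0, 29], 0]
    - [[10.8, 0, 33.5], 0]
    - [[10.8, 0, 33.5], 0]

```text
t: 5.6
eef_pos: [541.3, -95.9, 113.0]
ee_rot: [0.716, 0.698, -0.002, -0.001]
ft_force: [-1.9, -4.0, 1.6]
finger_gap: 9.3
```

servo_tool:
  plan:
    - [[1.8, 0, 4], 0]
    - [[3.6, 0, 8], 0]
    - [[5.5, 0, 12], 0]
    - [[7.4, 0, 16], 0]
    - [[9.5, 0, 20], 0]
    - [[11.6, 0, 23.5], 0]
    - [[13.8, 0, 27.3], 0]
    - [[16, 0, 31], 0]
    - [[16, 0, 31], 0]

```text
t: 6.35
eef_pos: [556.6, -96.3, 143.5]
ee_rot: [0.716, 0.698, -0.003, -0.001]
ft_force: [-2.6, -5.8, -0.6]
finger_gap: 6.2
```

Run:
```python
from fit import *
crop(grab_frame("side")["image"],190,100,320,220,5,"pics/s5.png")
crop(grab_frame("top")["image"],215,110,385,235,4.7,"pics/t5.png")
s=monitor.get_state();print(s["eef_pos"],s["ft_force"],s["finger_gap"],s["wrist_torque"])
```

```text
[556.55 -96.34 143.44] [-2.25 -5.73 -0.86] 6.5715909919779865 [-0.97  0.06 -0.  ]
```

View pics/s5.png

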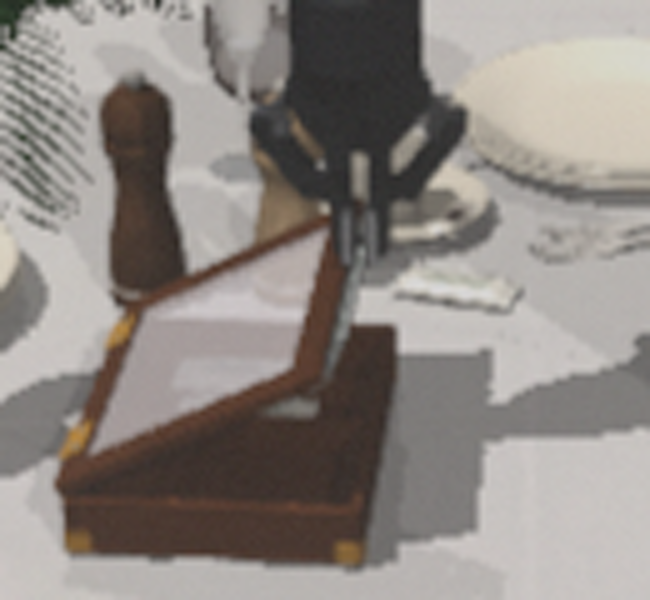

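View pics/t5.png

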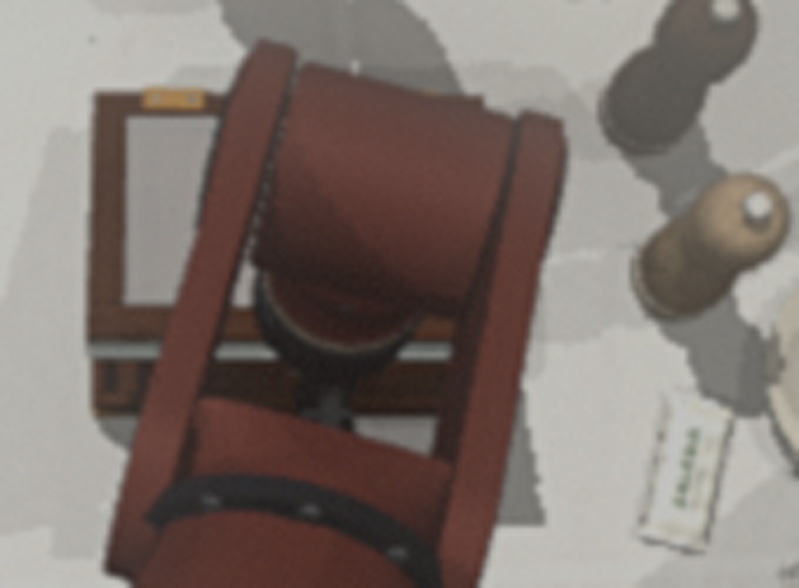

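servo_tool:
  plan:
    - [[2.4, -0.2, 3.7], 0]
    - [[4.9, -0.5, 7.3], 0]
    - [[7.5, -0.8, 10.8], 0]
    - [[10.1, -1, 14.2], 0]
    - [[12.8, -1, 17.6], 0]
    - [[15.6, -1, 21], 0]
    - [[18.4, -1, 24.3], 0]
    - [[21.3, -1, 27.5], 0]
    - [[21.3, -1, 27.5], 0]

```text
t: 7.2
eef_pos: [577.0, -97.0, 170.6]
ee_rot: [0.716, 0.698, -0.003, -0.003]
ft_force: [-3.6, -4.6, 0.2]
finger_gap: 4.7
```

servo_tool:
  plan:
    - [[3, -0.3, 3.1], 0]
    - [[6.1, -0.5, 6.2], 0]
    - [[9.2, -0.8, 9.1], 0]
    - [[12.4, -1, 12], 0]
    - [[15.7, -1, 14.9], 0]
    - [[19, -1, 17.7], 0]
    - [[22.4, -1, 20.5], 0]
    - [[25.9, -1, 23.2], 0]
    - [[25.9, -1, 23.2], 0]

```text
t: 7.95
eef_pos: [601.7, -97.7, 193.3]
ee_rot: [0.716, 0.698, -0.004, -0.004]
ft_force: [-4.8, -4.1, 0.9]
finger_gap: 3.3
```

Run:
```python
from fit import *
import pickle
fs={n:grab_frame(n) for n in("side","top")};pickle.dump(fs,open("f6.pkl","wb"))
crop(fs["side"]["image"],190,100,320,220,5,"pics/s6.png")
crop(fs["top"]["image"],215,110,385,235,4.7,"pics/t6.png")
s=monitor.get_state();print(s["eef_pos"],s["ft_force"],s["finger_gap"],s["wrist_torque"])
```

```text
[601.74 -97.73 193.28] [-5.27 -4.69  0.61] 3.4946275540888574 [-0.68  0.89 -0.02]
```

View pics/s6.png

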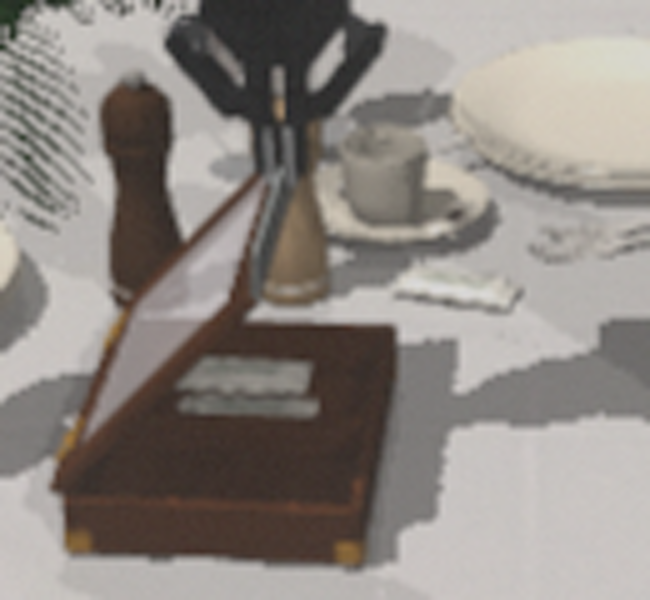

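View pics/t6.png

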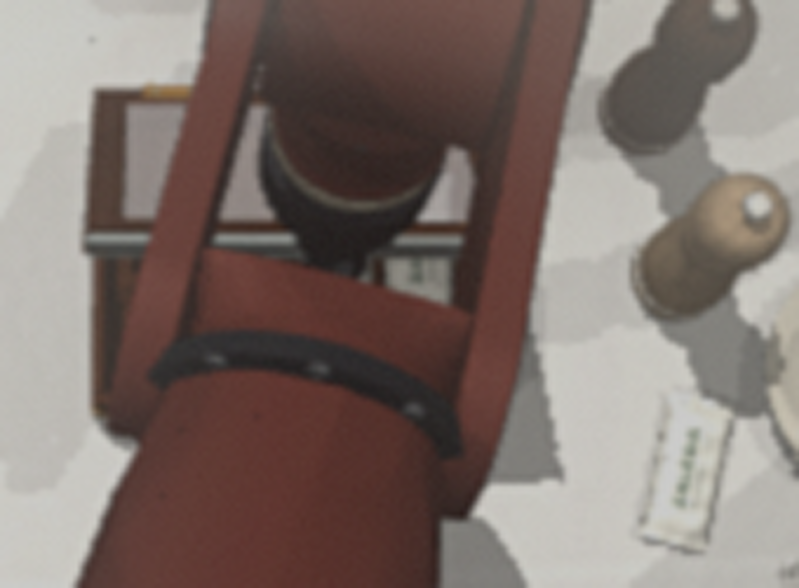

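```bash
cat > ov.py <<'E'
from fit import *
def overlay(fs,ths,tag,p0=(634.5,-95.23,-.0188)):
    # one panel pair per theta
    for n,(x0,y0,x1,y1,s) in {"side":(190,110,290,220,6),"top":(220,100,330,215,5)}.items():
        im=cv2.resize(fs[n]["image"][y0:y1,x0:x1,::-1],None,fx=s,fy=s,interpolation=cv2.INTER_CUBIC)
        for k,th in enumerate(ths):
            p=list(p0)+[np.radians(th)]
            col=[(0,255,0),(0,0,255),(255,255,0)][k]
            for a in ([(0,112,0),(-180,112,0),(-180,112,10),(0,112,10)],[(-180,112,5),(-201.4,112,24),(-201.4,-112,24),(-180,-112,5)],[(-180,112,10),(-180,-112,10)]):
                u=(proj(fs[n],np.array([lidpt(p,*q) for q in a]))-[x0-.0,y0-.0]+.5)*s
                cv2.polylines(im,[np.int32(np.round(u))],False,col,1)
            a=[(-88,112,0),(88,112,0),(88,112,42),(-88,112,42),(-88,112,0),(-88,-112,0),(-88,-112,42),(-88,112,42)]
            u=(proj(fs[n],np.array([base(p,*q) for q in a]))-[x0,y0]+.5)*s
            cv2.polylines(im,[np.int32(np.round(u))],False,(255,0,255),1)
        cv2.imwrite(f"pics/{tag}_{n}.png",im)
E
python3 - <<'E'
from ov import *
import pickle
overlay(pickle.load(open("f6.pkl","rb")),[45,48,51],"ov6")
E
```

```text
(no output)
```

View pics/ov6_side.png

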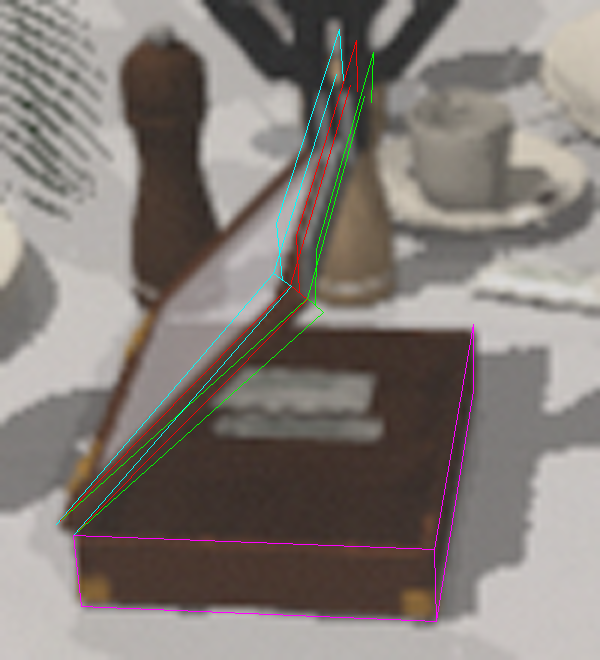

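View pics/ov6_top.png

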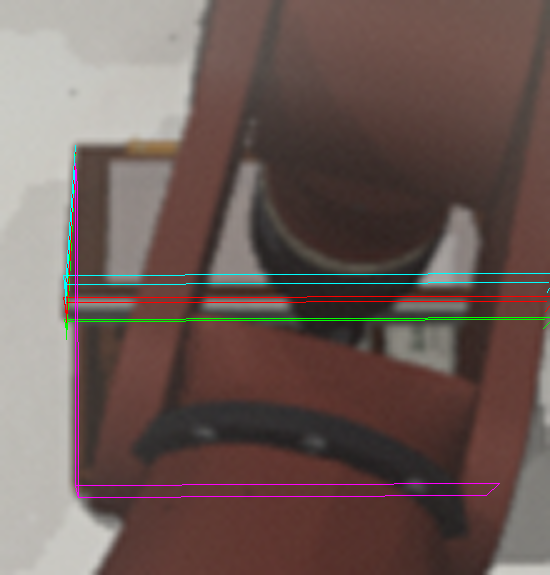

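servo_tool:
  plan:
    - [[2, 0, 1.5], 0]
    - [[4, 0, 3], 0]
    - [[6, -0.3, 4.3], 0]
    - [[8, -0.5, 5.6], 0]
    - [[8, -0.5, 5.6], 0]

```text
t: 8.47
eef_pos: [609.1, -97.9, 198.7]
ee_rot: [0.716, 0.698, -0.004, -0.005]
ft_force: [-5.6, -3.5, 2.5]
finger_gap: 3.5
```

servo_tool:
  plan:
    - [[0, 0, 0], 0]
    - [[0, 0, 0], 0]
    - [[0, 0, 0], 0]
    - [[0, 0, 0], 0]
  jaw: 0.3

```text
t: 8.8
eef_pos: [613.8, -97.3, 200.3]
ee_rot: [0.716, 0.698, 0.0, -0.0]
ft_force: [-0.1, -0.1, 0.1]
finger_gap: 25.6
```

servo_tool:
  plan:
    - [[0, 0, 15], 0]
    - [[0, 0, 40], 0]
    - [[-10, -30, 65], 0]
    - [[-30, -65, 65], 0]
    - [[-50, -95, 65], 0]
    - [[-75, -120, 65], 0]
    - [[-75, -120, 65], 0]

```text
t: 9.38
eef_pos: [535.6, -221.8, 265.5]
ee_rot: [0.718, 0.696, -0.002, -0.0]
ft_force: [-0.4, 0.4, 0.3]
finger_gap: 25.9
```

Run:
```python
from ov import *
import pickle
fs={n:grab_frame(n) for n in("side","top")};pickle.dump(fs,open("f7.pkl","wb"))
overlay(fs,[48,50,52],"ov7")
s=monitor.get_state();print(s["eef_pos"],s["ft_force"],s["finger_gap"],s["joint_pos"])
```

```text
[ 538.42 -218.49  265.41] [ 0.19 -0.5  -0.12] 25.376960383661142 [-0.51  0.1   1.68  0.    1.36 -0.48]
```

View pics/ov7_side.png

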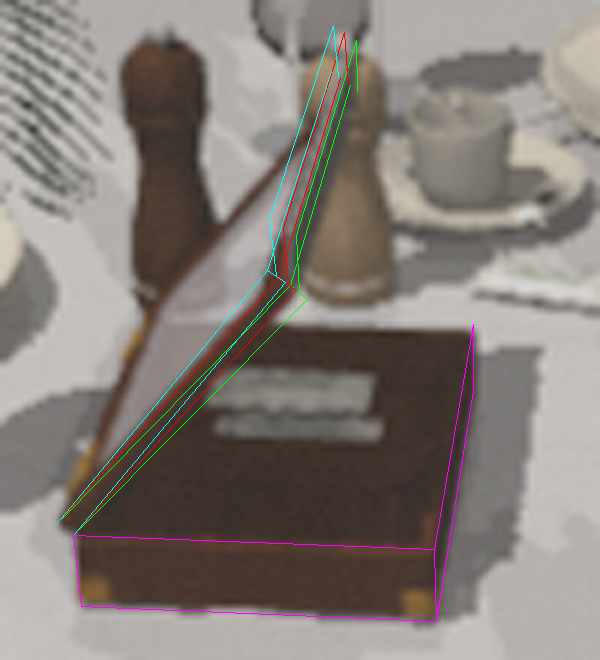

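View pics/ov7_top.png

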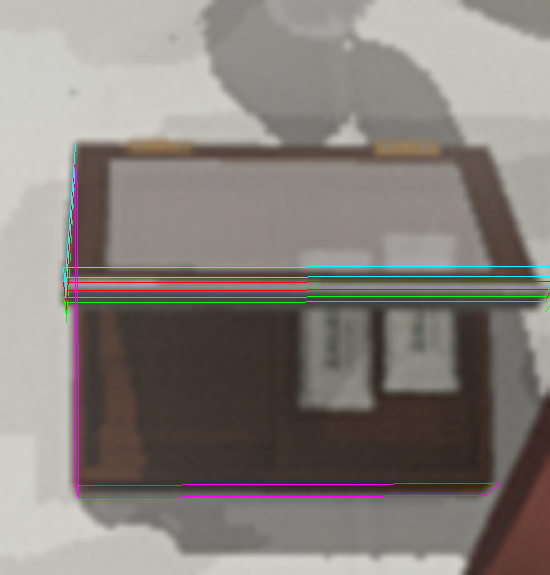

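servo_tool:
  plan:
    - [[-6, -10, 0], 1.15]
    - [[-12, -20, 0], 2.3]
    - [[-18, -30, 0], 3.4]
    - [[-24, -40, 0], 4.6]
    - [[-30, -50, 0], 5.8]
    - [[-36, -60, -20], 7.0]
    - [[-42, -70, -40], 8.1]
    - [[-48, -80, -60], 9.3]
    - [[-54, -90, -80], 10.4]
    - [[-61, -96, -100], 11.5]
    - [[-61, -96, -115], 12.5]
    - [[-61, -96, -115], 12.5]
  jaw: 0.8

```text
t: 10.48
eef_pos: [476.4, -311.1, 145.8]
ee_rot: [0.143, 0.99, 0.003, -0.003]
ft_force: [-0.4, 0.6, -0.5]
finger_gap: 68.3
```

servo_tool:
  plan:
    - [[0, 0, 0], 0]
    - [[0, 0, 0], 0]

```text
t: 10.65
eef_pos: [479.4, -313.6, 151.2]
ee_rot: [0.144, 0.99, -0.0, 0.001]
ft_force: [-0.5, -0.1, 0.4]
finger_gap: 68.1
```

Run:
```python
from fit import *
import pickle
f=wrist();pickle.dump(f,open("w8.pkl","wb"))
cv2.imwrite("pics/w8.png",cv2.resize(f["image"][:,:,::-1],(768,576)))
for r in cut_out("wrist","packet")[:3]:
    m=r["pixels"].astype(np.uint8);(c,sz,a)=cv2.minAreaRect(cv2.findNonZero(m))
    b=cv2.boxPoints((c,sz,a)); print(r["confidence"],r["at"],m.sum());
    w=np.array([onz(f,*q,12) for q in b]);print(w,w.mean(0),np.linalg.norm(np.diff(w,axis=0),axis=1))
s=f["state"];print(s["eef_pos"],s["ee_rot"],s["finger_gap"],s["joint_pos"])
```

```text
0.86 [448.0, 260.2] 2350
[[ 588.46 -139.86   12.  ]
 [ 597.79  -99.18   12.  ]
 [ 695.5   -99.57   12.  ]
 [ 685.58 -144.1    12.  ]] [ 641.84 -120.68   12.  ] [41.74 97.71 45.62]
0.85 [408.6, 266.1] 1345
[[ 601.57 -186.07   12.  ]
 [ 607.2  -147.71   12.  ]
 [ 670.38 -147.33   12.  ]
 [ 664.77 -187.97   12.  ]] [ 635.98 -167.27   12.  ] [38.77 63.18 41.03]
0.75 [253.8, 205.1] 2513
[[ 461.18 -331.45   12.  ]
 [ 472.38 -293.73   12.  ]
 [ 556.08 -316.92   12.  ]
 [ 543.84 -358.15   12.  ]] [ 508.37 -325.06   12.  ] [39.34 86.86 43.01]
[ 479.36 -313.61  151.2 ] [ 0.14  0.99 -0.    0.  ] 68.08337292148872 [-0.7   0.19  1.81  0.    1.15 -1.98]
```

View pics/w8.png

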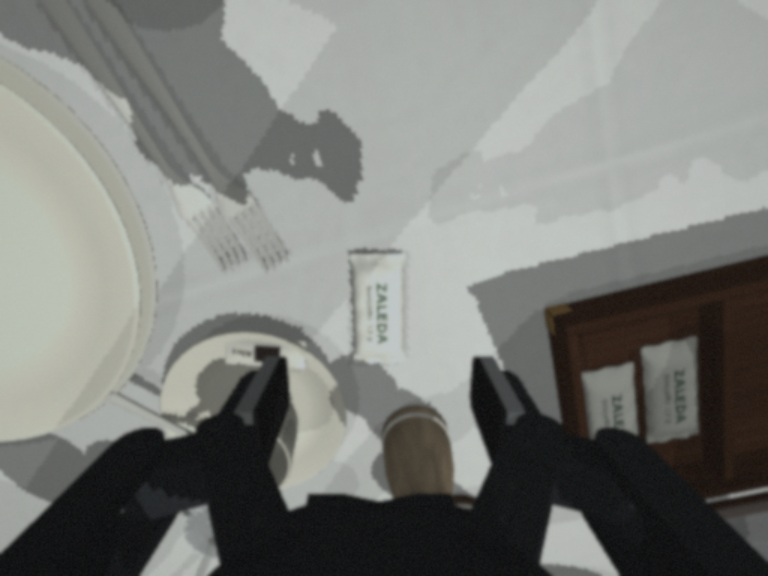

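servo_tool:
  plan:
    - [[-6, 1, -30], 0]
    - [[-12, 1.6, -65], 0]
    - [[-12, 1.6, -100], 0]
    - [[-12, 1.6, -120], 0]
    - [[-12, 1.6, -135], 0]
    - [[-12, 1.6, -142], 0]
    - [[-12, 1.6, -146], 0]
    - [[-12, 1.6, -146], 0]
    - [[-12, 1.6, -146], 0]
  jaw: 0.7

```text
t: 11.5
eef_pos: [467.1, -313.2, 5.6]
ee_rot: [0.144, 0.99, -0.001, 0.001]
ft_force: [-0.6, 0.9, 1.3]
finger_gap: 59.4
```

Run:
```python
from fit import *
f=wrist()
cv2.imwrite("pics/w9.png",cv2.resize(f["image"][:,:,::-1],(768,576)))
s=f["state"];print(s["eef_pos"],s["ft_force"],s["finger_gap"])
```

```text
[ 467.13 -313.25    5.6 ] [-0.57  0.95  1.27] 59.389433883498455
```

View pics/w9.png

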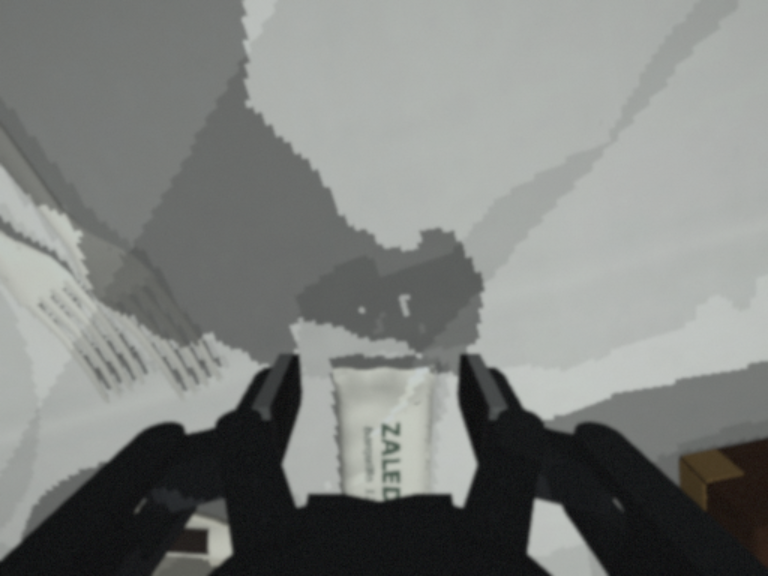

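Run:
```python
from fit import *
f=wrist()
s=f["state"];R=Rot.from_quat(s["ee_rot"]).as_matrix()
for dx in(-11,0,11):
  for dy in(-30,30):
    print(dx,dy,proj(f,s["eef_pos"]+R@np.array([dx,dy,-4]))[0]*1.5)
# packet front edge pixels (332..430,370 top; 355 ground)
for u,v,z in[(332,368,12),(430,368,12),(340,368,12),(330,357,2)]:
    print(R.T@(onz(f,u/1.5,v/1.5,z)-s["eef_pos"]))
```

```text
-11 -30 [303.16 395.19]
-11 30 [456.09 395.28]
0 -30 [301.53 370.26]
0 30 [457.78 370.35]
11 -30 [299.83 344.22]
11 30 [459.55 344.32]
[  2.17 -17.99  -6.14]
[ 2.22 18.98 -6.19]
[  2.17 -14.97  -6.15]
[  1.57 -19.91   3.86]
```

servo_tool:
  plan:
    - [[0, 0, 0], 0]
    - [[0, 0, 0], 0]
    - [[0, 0, 0], 0]
    - [[0, 0, 0], 0]
    - [[0, 0, 0], 0]
  jaw: 0.0
  squeeze: 25

```text
t: 12.02
eef_pos: [465.9, -312.3, 5.0]
ee_rot: [0.144, 0.99, 0.0, -0.0]
ft_force: [-1.8, 3.6, 6.9]
finger_gap: 0.5
```

servo_tool:
  plan:
    - [[0, 0, 8], 0]
    - [[0, 0, 25], 0]
    - [[0, 0, 55], 0]
    - [[0, 0, 90], 0]
    - [[0, 0, 90], 0]

```text
t: 12.43
eef_pos: [470.4, -316.4, 101.7]
ee_rot: [0.144, 0.99, -0.004, 0.006]
ft_force: [2.5, -1.4, 1.4]
finger_gap: -0.3
```

Run:
```python
from fit import *
f=wrist()
cv2.imwrite("pics/w10.png",cv2.resize(f["image"][:,:,::-1],(768,576)))
crop(grab_frame("side")["image"],190,80,350,220,4.5,"pics/s10.png")
s=f["state"];print(s["eef_pos"],s["ft_force"],s["finger_gap"],s["joint_pos"])
```

```text
[ 470.37 -316.35  101.74] [ 2.54 -1.42  1.36] -0.2922961144940399 [-0.72  0.23  1.86 -0.    1.04 -2.  ]
```

View pics/w10.png

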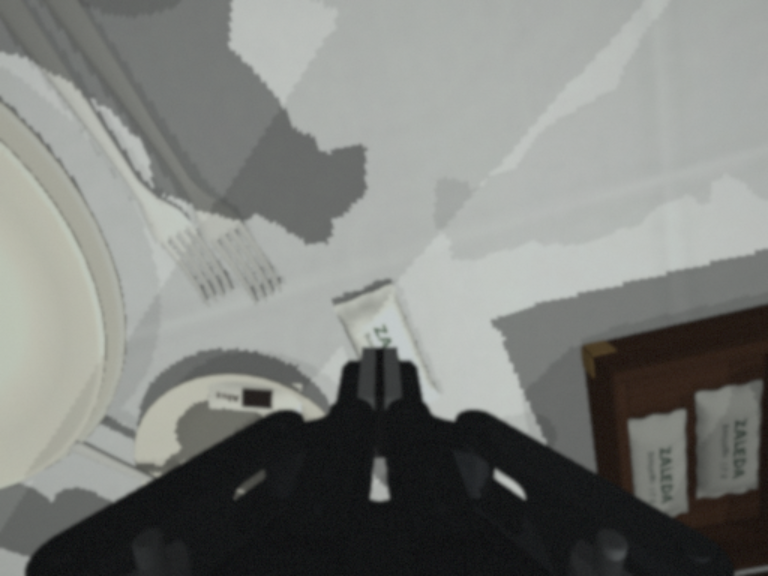

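View pics/s10.png

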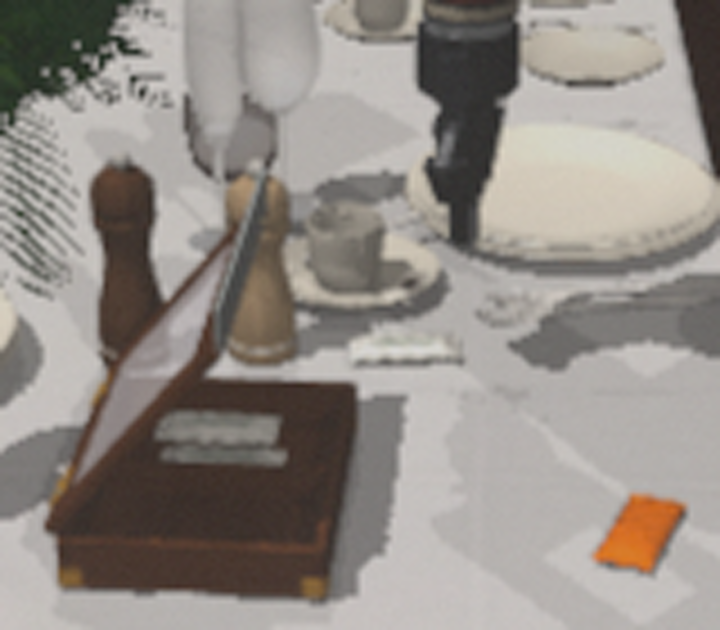

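servo_tool:
  plan:
    - [[0, 0, 30], 0]
    - [[0, 0, 60], 0]
    - [[0, 0, 60], 0]
    - [[0, 0, 60], 0]
  jaw: 0.75

```text
t: 12.87
eef_pos: [466.6, -313.1, 155.1]
ee_rot: [0.144, 0.99, -0.001, 0.001]
ft_force: [-0.7, -0.8, -0.3]
finger_gap: 48.0
```

Run:
```python
from fit import *
import pickle
f=wrist();pickle.dump(f,open("w11.pkl","wb"))
crop(f["image"],200,150,330,260,6,"pics/w11.png")
for r in cut_out("wrist","packet")[:4]:
    m=r["pixels"].astype(np.uint8);(c,sz,a)=cv2.minAreaRect(cv2.findNonZero(m))
    b=cv2.boxPoints((c,sz,a)); print(r["confidence"],r["at"],m.sum(),b.tolist());
    w=np.array([onz(f,*q,8) for q in b]);print(w,w.mean(0),np.linalg.norm(np.diff(w,axis=0),axis=1))
ft=grab_frame("top");crop(ft["image"],310,150,420,250,6,"pics/t11.png")
for r in cut_out("top","packet")[:4]:
    m=r["pixels"].astype(np.uint8);(c,sz,a)=cv2.minAreaRect(cv2.findNonZero(m))
    b=cv2.boxPoints((c,sz,a)); print(r["confidence"],r["at"],m.sum())
    w=np.array([onz(ft,*q,8) for q in b]);print(w,w.mean(0))
s=f["state"];print(s["eef_pos"],s["ft_force"],s["finger_gap"],s["ee_rot"])
```

```text
0.79 [410.9, 273.0] 1363 [[386.8758850097656, 252.51034545898438], [419.8138122558594, 249.76553344726562], [424.4965515136719, 305.9586486816406], [391.5586242675781, 308.7034606933594]]
[[ 601.88 -184.22    8.  ]
 [ 609.37 -145.63    8.  ]
 [ 694.81 -148.13    8.  ]
 [ 687.08 -189.76    8.  ]] [ 648.28 -166.94    8.  ] [39.31 85.48 42.35]
0.78 [256.0, 221.4] 2414 [[224.862060546875, 192.3448486328125], [256.9654846191406, 178.58621215820312], [285.4137878417969, 244.96551513671875], [253.31036376953125, 258.7241516113281]]
[[ 473.4  -348.23    8.  ]
 [ 468.27 -309.15    8.  ]
 [ 557.12 -299.47    8.  ]
 [ 564.31 -341.76    8.  ]] [ 515.78 -324.65    8.  ] [39.41 89.37 42.9 ]
0.64 [444.8, 265.7] 2169 [[425.0787658691406, 235.40890502929688], [460.9112854003906, 232.78701782226562], [465.7165832519531, 298.4598083496094], [429.8840637207031, 301.0816955566406]]
[[ 591.66 -137.72    8.  ]
 [ 600.15  -96.89    8.  ]
 [ 697.87  -96.18    8.  ]
 [ 688.98 -140.73    8.  ]] [ 644.66 -117.88    8.  ] [41.71 97.72 45.43]
0.61 [495.4, 0.9] 149 [[454.0, 0.0], [511.0, 0.0], [511.0, 5.0], [454.0
[... 171 characters left out ...]

[[ 646.5  -154.69    8.  ]
 [ 645.72 -190.69    8.  ]
 [ 603.46 -188.7     8.  ]
 [ 604.27 -152.9     8.  ]] [ 624.98 -171.75    8.  ]
0.76 [286.5, 170.9] 273
[[ 647.52 -107.7     8.  ]
 [ 646.74 -143.63    8.  ]
 [ 593.34 -141.45    8.  ]
 [ 594.15 -105.78    8.  ]] [ 620.44 -124.64    8.  ]
0.73 [267.8, 273.8] 433
[[ 341.69  -20.16    8.  ]
 [ 374.92  -32.87    8.  ]
 [ 344.38 -114.37    8.  ]
 [ 311.38 -101.28    8.  ]] [343.09 -67.17   8.  ]
0.64 [358.5, 200.2] 188
[[ 556.29 -300.73    8.  ]
 [ 559.24 -337.53    8.  ]
 [ 471.86 -340.55    8.  ]
 [ 469.06 -304.18    8.  ]] [ 514.11 -320.75    8.  ]
[ 466.59 -313.12  155.15] [-0.74 -0.82 -0.26] 47.986720784859244 [ 0.14  0.99 -0.    0.  ]
```

View pics/w11.png

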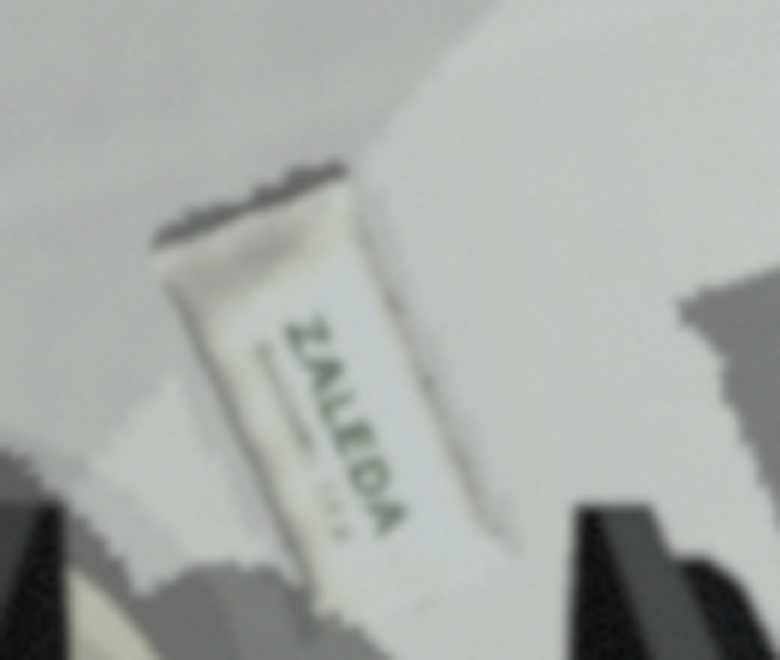

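View pics/t11.png

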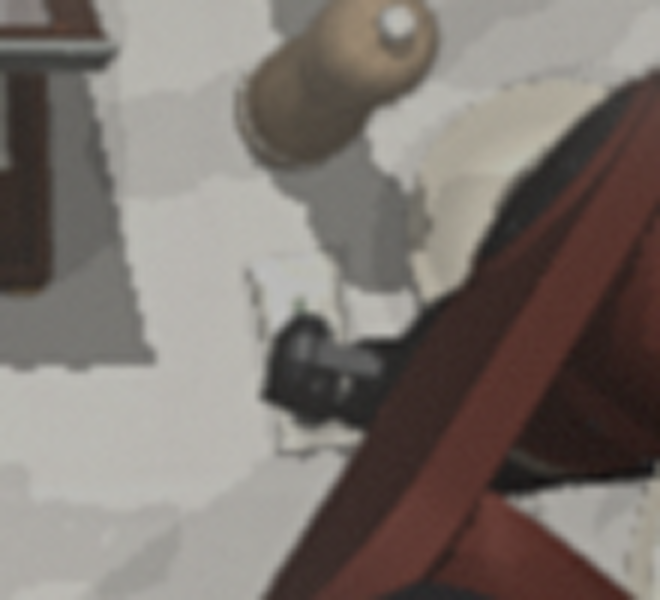

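servo_tool:
  plan:
    - [[5, -4, -10], 1.1]
    - [[10, -8, -30], 2.2]
    - [[15, -13, -60], 3.3]
    - [[15, -13, -90], 3.3]
    - [[15, -13, -100], 3.3]
    - [[15, -13, -100], 3.3]
    - [[15, -13, -100], 3.3]
  jaw: 0.75

```text
t: 13.65
eef_pos: [480.0, -324.6, 53.0]
ee_rot: [-0.028, 1.0, 0.001, -0.001]
ft_force: [-0.3, 0.1, -0.6]
finger_gap: 64.2
```

Run:
```python
from fit import *
f=wrist()
s=f["state"];R=Rot.from_quat(s["ee_rot"]).as_matrix()
im=cv2.resize(f["image"][:,:,::-1],(768,576))
for dx in(-11,0,11):
  for dy in(-20,20):
    q=s["eef_pos"]+R@np.array([dx,dy,0]);q[2]=4;u=proj(f,q)[0]*1.5;cv2.circle(im,tuple(np.int32(u)),3,(0,0,255),-1)
cv2.imwrite("pics/w12.png",im)
for r in cut_out("wrist","packet")[:3]: print(r["confidence"],r["at"])
print(s["eef_pos"],s["ft_force"],s["finger_gap"],s["ee_rot"],s["joint_pos"])
```

```text
0.76 [252.3, 250.9]
[ 479.95 -324.57   52.95] [-0.3   0.09 -0.61] 64.1663470306879 [-0.03  1.    0.   -0.  ] [-0.72  0.34  1.83  0.    0.97 -2.34]
```

View pics/w12.png

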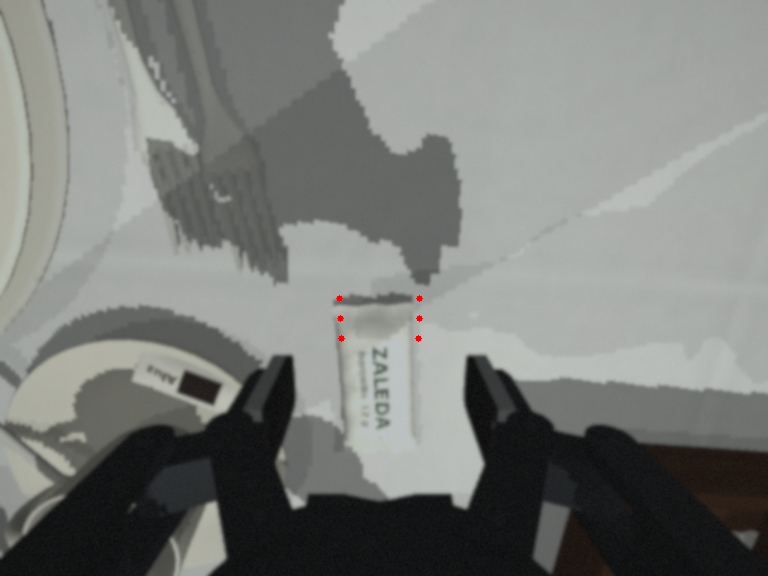

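servo_tool:
  plan:
    - [[6, 0, -20], 0]
    - [[6, 0, -38], 0]
    - [[6, 0, -47], 0]
    - [[6, 0, -51.5], 0]
    - [[6, 0, -51.5], 0]
    - [[6, 0, -51.5], 0]

```text
t: 14.25
eef_pos: [487.4, -325.8, 3.6]
ee_rot: [-0.028, 1.0, -0.0, 0.001]
ft_force: [0.3, 0.2, 0.1]
finger_gap: 64.3
```

servo_tool:
  plan:
    - [[0, 0, 0], 0]
    - [[0, 0, 0], 0]
    - [[0, 0, 0], 0]
    - [[0, 0, 0], 0]
  jaw: 0.2
  squeeze: 20

```text
t: 14.58
eef_pos: [487.7, -326.0, 4.0]
ee_rot: [-0.028, 1.0, -0.001, 0.001]
ft_force: [-0.7, 0.7, 5.6]
finger_gap: 38.3
```

servo_tool:
  plan:
    - [[0, 0, 4], 0]
    - [[0, 0, 15], 0]
    - [[0, 0, 35], 0]
    - [[0, 0, 60], 0]
    - [[0, 0, 60], 0]
    - [[0, 0, 60], 0]

```text
t: 15.08
eef_pos: [488.4, -326.6, 65.2]
ee_rot: [-0.028, 1.0, -0.002, 0.002]
ft_force: [-0.2, 0.4, -0.2]
finger_gap: 38.5
```

Run:
```python
from fit import *
f=wrist()
cv2.imwrite("pics/w13.png",cv2.resize(f["image"][:,:,::-1],(768,576)))
crop(grab_frame("side")["image"],190,80,350,220,4.5,"pics/s13.png")
s=f["state"]
print(s["eef_pos"],s["ft_force"],s["finger_gap"],s["ee_rot"],s["joint_pos"])
```

```text
[ 488.38 -326.63   65.17] [-0.19  0.37 -0.22] 38.510584742436734 [-0.03  1.   -0.    0.  ] [-0.71  0.33  1.82  0.    0.99 -2.34]
```

View pics/w13.png

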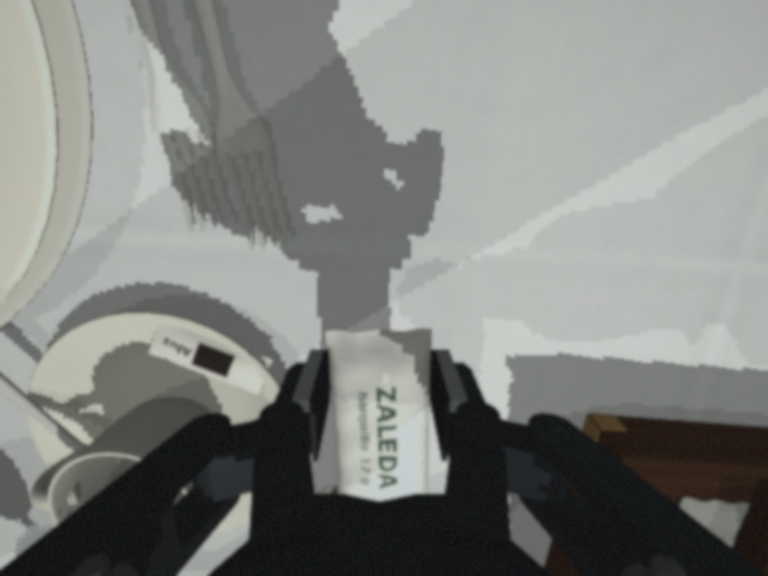

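View pics/s13.png

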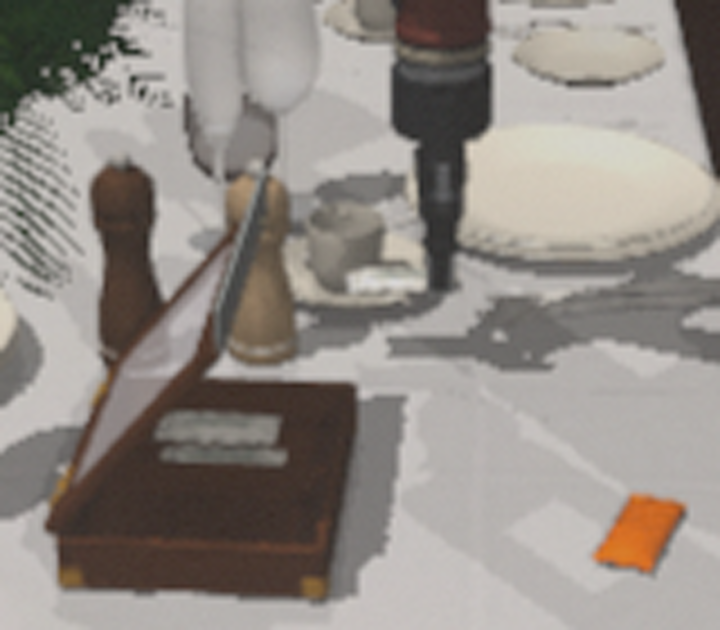

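servo_tool:
  plan:
    - [[-6, 20, 6], 0]
    - [[-12, 50, 12], -0.2]
    - [[-15, 85, 15], -0.4]
    - [[-15, 120, 15], -0.7]
    - [[-15, 155, 15], -0.7]
    - [[-15, 190, 15], -0.7]
    - [[-15, 225, 15], -0.7]
    - [[-15, 255, 15], -0.7]
    - [[-12, 278, 15], -0.7]
    - [[-5, 284.5, 15], -0.7]
    - [[10, 284.5, 15], -0.7]
    - [[25, 284.5, 15], -0.7]

```text
t: 16.18
eef_pos: [511.2, -40.3, 76.3]
ee_rot: [0.007, 1.0, 0.0, -0.001]
ft_force: [0.1, 0.3, -0.3]
finger_gap: 38.3
```

servo_tool:
  plan:
    - [[15, 0, 0], 0]
    - [[30, 0, 0], 0]
    - [[40, 0, 0], 0]
    - [[45, 0, 0], 0]
    - [[45, 0, 0], 0]
    - [[45, 0, 0], 0]

```text
t: 16.68
eef_pos: [556.1, -41.1, 76.9]
ee_rot: [0.008, 1.0, 0.0, -0.001]
ft_force: [0.0, 0.8, -0.4]
finger_gap: 38.6
```

Run:
```python
from fit import *
import pickle
f=wrist();fs=grab_frame("side");ft=grab_frame("top")
pickle.dump((f,fs,ft),open("f14.pkl","wb"))
cv2.imwrite("pics/w14.png",cv2.resize(f["image"][:,:,::-1],(768,576)))
crop(fs["image"],180,80,320,220,4.2,"pics/s14.png")
s=f["state"]
print(s["eef_pos"],s["ft_force"],s["finger_gap"],s["ee_rot"],s["joint_pos"])
```

```text
[556.14 -41.08  76.91] [ 0.    0.84 -0.45] 38.60552719114085 [ 0.01  1.    0.   -0.  ] [-0.2   0.26  1.88 -0.    1.   -1.75]
```

View pics/w14.png

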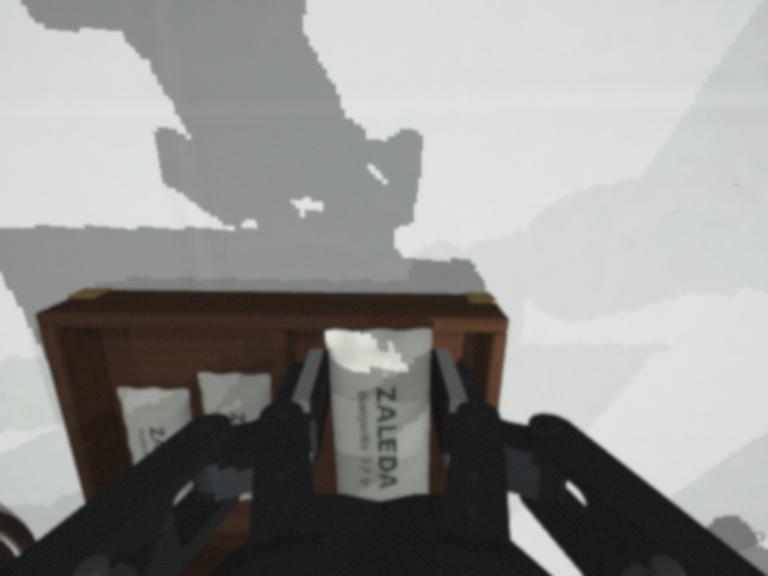

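View pics/s14.png

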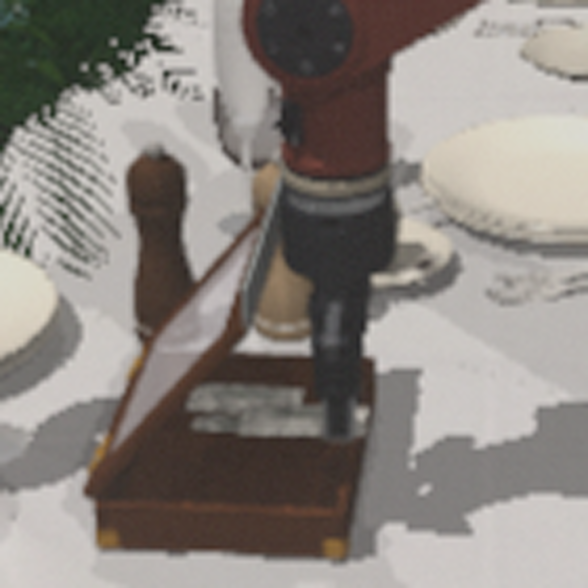

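Run:
```python
from fit import *
import pickle
f,fs,ft=pickle.load(open("f14.pkl","rb"))
print("outer",onz(f,300/1.5,292/1.5,42),onz(f,90/1.5,297/1.5,42))
print("inner",onz(f,180/1.5,320/1.5,42),onz(f,460/1.5,320/1.5,42))
print("side walls",onz(f,495/1.5,350/1.5,42),onz(f,507/1.5,350/1.5,42),"div",onz(f,275/1.5,345/1.5,35),onz(f,297/1.5,345/1.5,35))
for z in(76,82,88):print("pk",onz(f,326/1.5,330/1.5,z),onz(f,432/1.5,330/1.5,z))
crop(f["image"],20,180,360,300,2.3,"pics/w14c.png")
```

```text
outer [536.7  -77.65  42.  ] [ 537.58 -174.98   42.  ]
inner [ 549.69 -135.25   42.  ] [551.8  -3.3  42. ]
side walls [567.7   14.31  42.  ] [567.79  20.1   42.  ] div [566.7  -93.72  35.  ] [566.87 -82.72  35.  ]
pk [541.05 -61.68  76.  ] [541.71 -20.93  76.  ]
pk [538.43 -60.79  82.  ] [539.06 -21.74  82.  ]
pk [535.81 -59.9   88.  ] [536.41 -22.54  88.  ]
```

View pics/w14c.png

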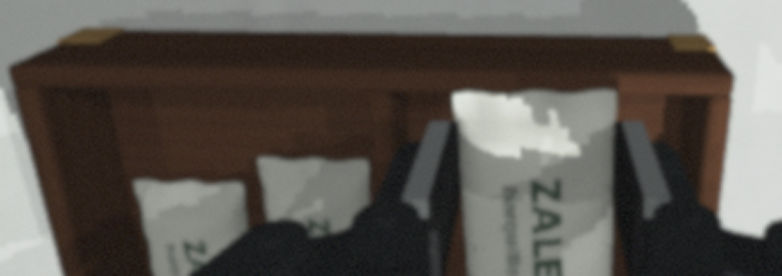

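Run:
```python
from fit import *
import pickle
f,fs,ft=pickle.load(open("f14.pkl","rb"))
for c,r,z in[(300,32,0),(300,68,42),(300,83,42),(650,72,42),(650,86,42),(728,90,42),(707,100,42),(730,75,42),(18,70,42),(405,100,35),(378,100,35)]:
    print(c,r,z,onz(f,c/2.3+20,r/2.3+180,z))
```

```text
300 32 0 [ 549.16 -128.71    0.  ]
300 68 42 [ 547.18 -113.36   42.  ]
300 83 42 [ 552.13 -114.01   42.  ]
650 72 42 [550.21  -6.23  42.  ]
650 86 42 [554.86  -6.04  42.  ]
728 90 42 [556.59  18.15  42.  ]
707 100 42 [559.87  11.88  42.  ]
730 75 42 [551.6   18.37  42.  ]
18 70 42 [ 546.45 -199.81   42.  ]
405 100 35 [561.52 -83.73  35.  ]
378 100 35 [561.38 -92.46  35.  ]
```

servo_tool:
  plan:
    - [[3, 0, 0], 0]
    - [[6, 0, -5], 0]
    - [[10, 0, -12], 0]
    - [[10, 0, -20], 0]
    - [[10, 0, -25], 0]
    - [[10, 0, -28], 0]
    - [[10, 0, -28], 0]
    - [[10, 0, -28], 0]

```text
t: 17.5
eef_pos: [566.4, -40.8, 49.0]
ee_rot: [0.008, 1.0, 0.0, -0.001]
ft_force: [-0.2, 0.1, 1.2]
finger_gap: 38.2
```

Run:
```python
from fit import *
f=wrist();fs=grab_frame("side")
crop(f["image"],20,180,360,340,2.3,"pics/w15.png")
crop(fs["image"],180,80,320,220,4.2,"pics/s15.png")
s=f["state"]
print(s["eef_pos"],s["ft_force"],s["finger_gap"],s["ee_rot"])
```

```text
[566.39 -40.76  48.99] [-0.24  0.07  1.16] 38.189659025084595 [ 0.01  1.    0.   -0.  ]
```

View pics/w15.png

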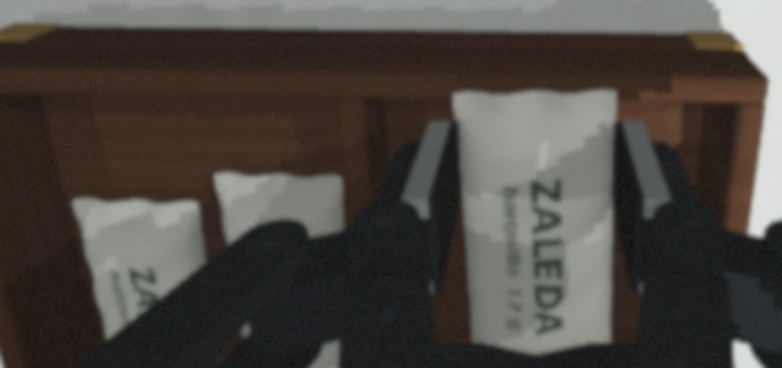

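View pics/s15.png

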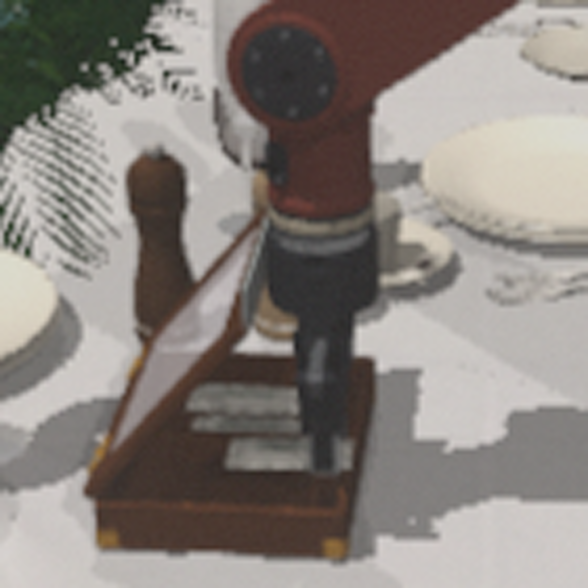

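servo_tool:
  plan:
    - [[0, 0, 0], 0]
    - [[0, 0, 0], 0]
    - [[0, 0, 0], 0]
    - [[0, 0, 0], 0]
    - [[0, 0, 0], 0]
  jaw: 0.7

```text
t: 18.02
eef_pos: [567.0, -40.9, 49.8]
ee_rot: [0.008, 1.0, -0.0, 0.0]
ft_force: [0.2, -0.4, -0.3]
finger_gap: 59.8
```

Run:
```python
from fit import *
f=wrist();fs=grab_frame("side")
crop(f["image"],20,180,360,340,2.3,"pics/w16.png")
crop(fs["image"],180,80,320,220,4.2,"pics/s16.png")
s=f["state"]
print(s["eef_pos"],s["ft_force"],s["finger_gap"],s["ee_rot"])
```

```text
[566.99 -40.87  49.78] [ 0.17 -0.37 -0.28] 59.81865644032458 [ 0.01  1.   -0.    0.  ]
```

View pics/w16.png

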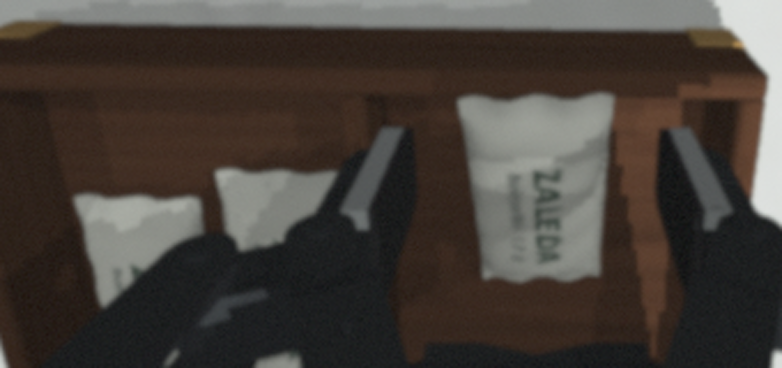

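View pics/s16.png

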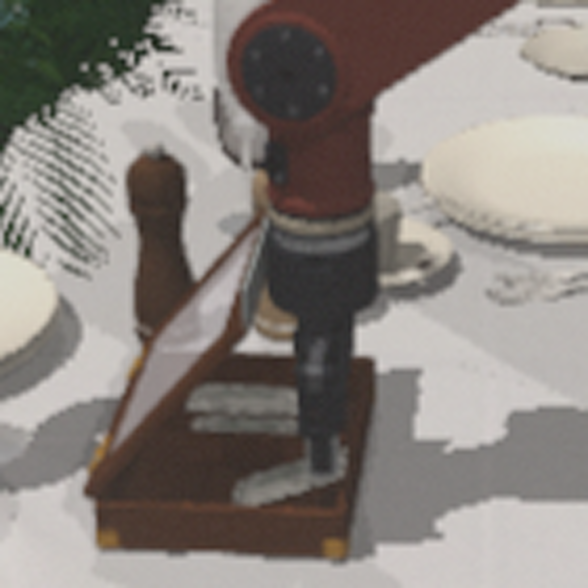

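servo_tool:
  plan:
    - [[-12, 0, 2], 0]
    - [[-28, 0, 4], 0]
    - [[-42, 0, 4], 0]
    - [[-42, 0, 2], 0]
    - [[-42, 0, -3], 0]
    - [[-42, 0, -5], 0]
    - [[-42, 0, -5], 0]
    - [[-42, 0, -5], 0]
  jaw: 0.7

```text
t: 18.78
eef_pos: [525.5, -40.9, 44.3]
ee_rot: [0.008, 1.0, 0.0, 0.0]
ft_force: [-0.7, -0.5, -0.3]
finger_gap: 59.8
```

servo_tool:
  plan:
    - [[0, 0, 0], 0]
    - [[0, 0, 0], 0]
    - [[0, 0, 0], 0]
    - [[0, 0, 0], 0]
    - [[0, 0, 0], 0]
    - [[0, 0, 0], 0]
  jaw: 0.0

```text
t: 19.28
eef_pos: [525.0, -40.9, 44.7]
ee_rot: [0.008, 1.0, -0.0, 0.0]
ft_force: [0.1, 0.3, -0.6]
finger_gap: -0.3
```

Run:
```python
from fit import *
f=wrist();fs=grab_frame("side")
cv2.imwrite("pics/w17.png",cv2.resize(f["image"][:,:,::-1],(768,576)))
crop(fs["image"],180,100,320,220,5,"pics/s17.png")
s=f["state"]
print(s["eef_pos"],s["ft_force"],s["finger_gap"],s["ee_rot"])
```

```text
[524.95 -40.88  44.69] [ 0.14  0.3  -0.62] -0.31071287771950634 [ 0.01  1.   -0.    0.  ]
```

View pics/w17.png

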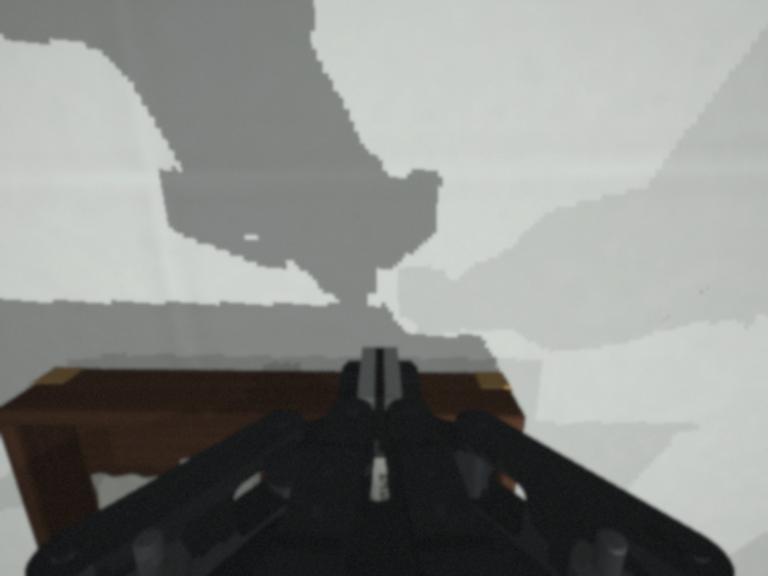

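View pics/s17.png

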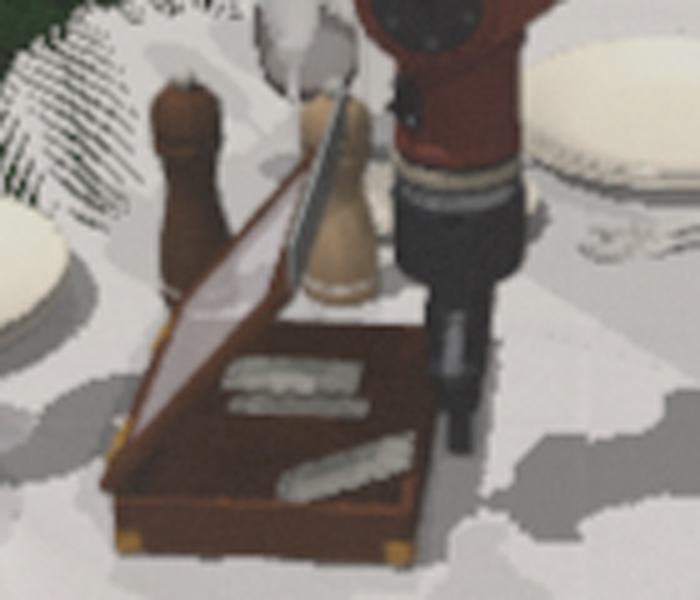

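servo_tool:
  plan:
    - [[4, 0, 1], 0]
    - [[8, 0, 1], 0]
    - [[12, 0, 1], 0]
    - [[15, 0, 1], 0]
    - [[18, 0, 1], 0]
    - [[21, 0, 1], 0]
    - [[24, 0, 1], 0]
    - [[24, 0, 1], 0]

```text
t: 20.05
eef_pos: [549.7, -40.9, 45.7]
ee_rot: [0.008, 1.0, -0.0, 0.0]
ft_force: [-1.1, -0.6, -0.7]
finger_gap: 0.0
```

Run:
```python
from fit import *
f=wrist();fs=grab_frame("side")
crop(fs["image"],180,100,320,220,5,"pics/s18.png")
s=f["state"]
print(s["eef_pos"],s["ft_force"],s["finger_gap"],s["ee_rot"])
```

```text
[549.67 -40.95  45.71] [-1.15 -0.62 -0.69] 0.03047434697479457 [ 0.01  1.   -0.    0.  ]
```

View pics/s18.png

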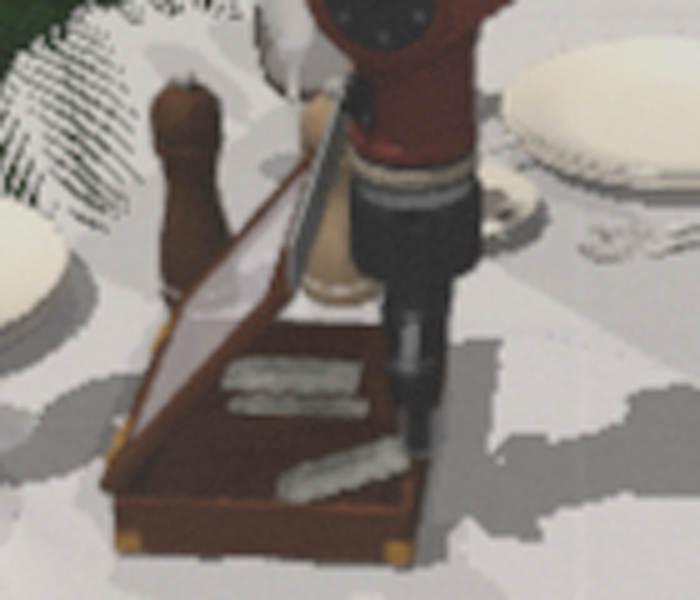

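servo_tool:
  plan:
    - [[3, 0, 0], 0]
    - [[6, 0, 0], 0]
    - [[9, 0, 0], 0]
    - [[9, 0, 0], 0]

```text
t: 20.48
eef_pos: [558.8, -41.0, 45.9]
ee_rot: [0.008, 1.0, -0.0, 0.001]
ft_force: [0.1, -1.0, 0.3]
finger_gap: -0.2
```

Run:
```python
from fit import *
f=wrist();fs=grab_frame("side")
crop(fs["image"],180,100,320,220,5,"pics/s19.png")
s=f["state"]
print(s["eef_pos"],s["ft_force"],s["finger_gap"],s["ee_rot"])
```

```text
[558.78 -40.98  45.86] [ 0.06 -0.97  0.26] -0.17149832043493393 [ 0.01  1.   -0.    0.  ]
```

View pics/s19.png

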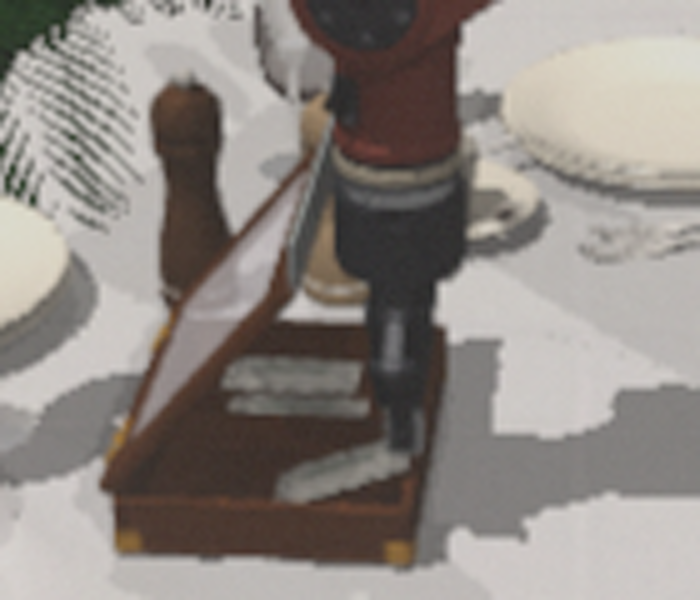

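Run:
```python
from fit import *
fs=grab_frame("side");f=wrist()
x0,y0,s=210,110,8
im=cv2.resize(fs["image"][110:180,210:290,::-1],None,fx=s,fy=s,interpolation=cv2.INTER_CUBIC)
p=[635.5,-95.2,-.0188,np.radians(50)]
def dr(P,c):
    u=(proj(fs,np.array(P))-[x0,y0]+.5)*s
    cv2.polylines(im,[np.int32(np.round(u))],False,c,1)
for y in(112,54,-112): dr([lidpt(p,-180,y,0),lidpt(p,-180,y,10),lidpt(p,-180,y,5),lidpt(p,-201.4,y,24)],(0,0,255))
dr([lidpt(p,-180,112,0),lidpt(p,-180,-112,0)],(0,255,0))
dr([lidpt(p,-201.4,112,24),lidpt(p,-201.4,-112,24)],(255,255,0))
e=f["state"]["eef_pos"];print(e)
for sx in(-38,38):
  for sy in (-42,0,42):
    dr([[e[0]+sx,-41+sy,e[2]+73],[e[0]+sx,-41+sy,e[2]+160]],(255,0,255))
cv2.imwrite("pics/s20.png",im)
```

```text
[557.87 -40.86  45.56]
```

View pics/s20.png

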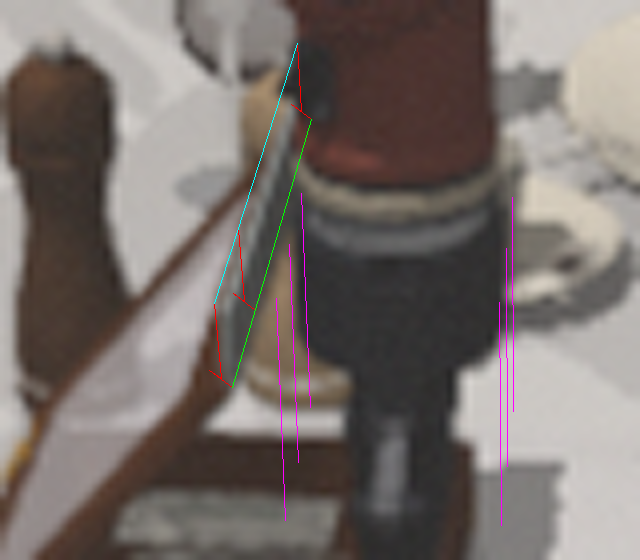

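servo_tool:
  plan:
    - [[4, 0, 0], 0]
    - [[8, 0, 0], 0]
    - [[10.5, 0, 0], 0]
    - [[10.5, 0, 0], 0]
    - [[10.5, 0, -2.5], 0]
    - [[10.5, 0, -5], 0]
    - [[10.5, 0, -5], 0]

```text
t: 21.27
eef_pos: [568.2, -40.8, 40.3]
ee_rot: [0.008, 1.0, 0.0, -0.0]
ft_force: [-0.7, -0.2, -1.0]
finger_gap: 0.4
```

Run:
```python
from fit import *
f=wrist();fs=grab_frame("side")
crop(fs["image"],180,100,320,220,5,"pics/s21.png")
crop(f["image"],100,180,400,340,2.6,"pics/w21.png")
s=f["state"]
print(s["eef_pos"],s["ft_force"],s["finger_gap"],s["ee_rot"])
```

```text
[568.15 -40.84  40.28] [-0.71 -0.19 -0.96] 0.38795293116719765 [ 0.01  1.    0.   -0.  ]
```

View pics/s21.png

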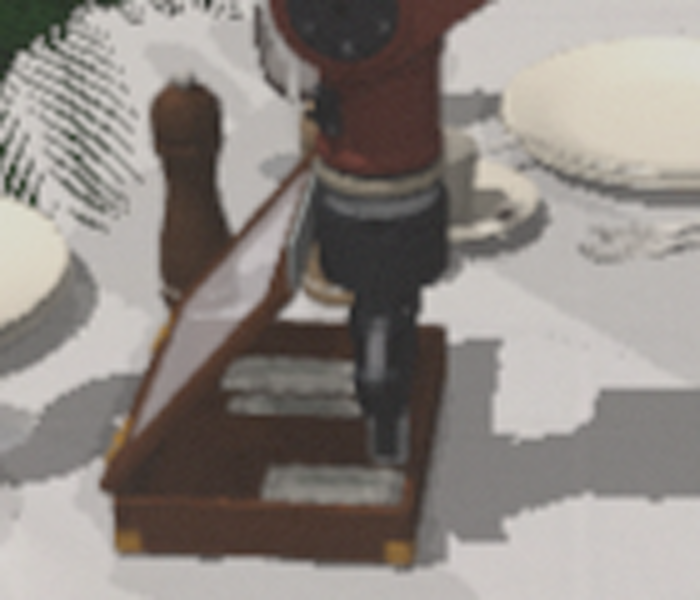

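View pics/w21.png

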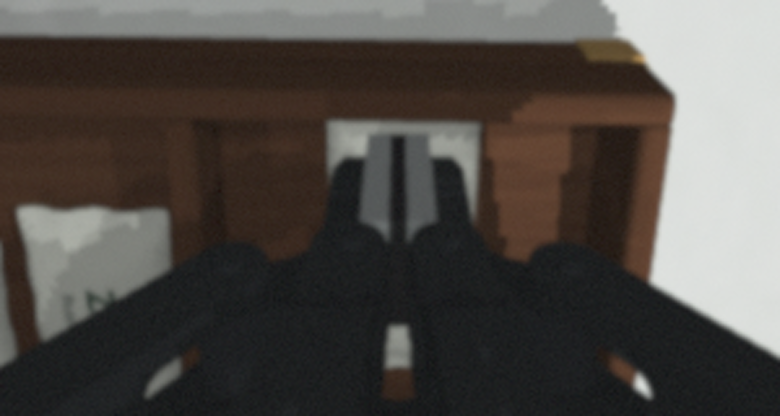

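servo_tool:
  plan:
    - [[0, 0, 4], 0]
    - [[-2, 0, 10], 0]
    - [[-15, 0, 15], 0]
    - [[-40, 0, 20], 0]
    - [[-75, 0, 40], 0]
    - [[-100, -20, 70], 0]
    - [[-120, -60, 100], 0]
    - [[-120, -100, 130], 0]
    - [[-120, -140, 150], 0]
    - [[-120, -180, 150], 0]
    - [[-120, -215, 150], 0]
    - [[-120, -215, 150], 0]

```text
t: 22.37
eef_pos: [449.0, -261.6, 193.7]
ee_rot: [0.01, 1.0, -0.003, 0.002]
ft_force: [-0.3, -0.2, 0.0]
finger_gap: 0.3
```

Run:
```python
from ov import *
import pickle
fs={n:grab_frame(n) for n in("side","top")}
pickle.dump(fs,open("f22.pkl","wb"))
overlay(fs,[49,51],"ov22",(635,-95.2,-.0188))
for n in fs: cv2.imwrite(f"pics/{n}22.png",cv2.resize(fs[n]["image"][:,:,::-1],(768,576)))
crop(fs["side"]["image"],190,110,290,220,6,"pics/s22c.png")
crop(fs["top"]["image"],220,100,330,215,5,"pics/t22c.png")
for n in fs:
    for r in cut_out(n,"packet")[:4]: print(n,r["confidence"],r["at"],onz(fs[n],*r["at"],20))
f0=pickle.load(open("f0.pkl","rb"))
for n in fs:
  for q in["case","bell","pepper","salt","tumbler"]:
    r=cut_out(n,q)
    print(n,q,[(round(k["confidence"],2),k["at"]) for k in r[:1]])
print(monitor.get_state()["eef_pos"],monitor.get_state()["t"])
```

```text
side 0.66 [330.7, 199.8] [348.65 -30.59  20.  ]
side 0.63 [246.2, 197.0] [600.31 -33.68  20.  ]
side 0.54 [236.7, 176.2] [ 644.24 -155.23   20.  ]
side 0.53 [236.4, 176.4] [ 645.06 -153.91   20.  ]
top 0.72 [254.0, 178.5] [600.27 -34.55  20.  ]
top 0.69 [285.2, 172.1] [ 616.08 -119.81   20.  ]
top 0.68 [267.2, 272.9] [347.84 -62.47  20.  ]
top 0.63 [303.5, 169.0] [ 623.6  -170.08   20.  ]
side case [(0.96, [231.9, 186.1])]
side bell [(0.71, [290.8, 266.5])]
side pepper [(0.69, [217.9, 137.2])]
side salt [(0.59, [248.6, 146.8])]
side tumbler []
top case [(0.86, [275.1, 159.0])]
top bell [(0.74, [139.5, 233.4])]
top pepper [(0.92, [360.6, 124.6])]
top salt [(0.92, [366.2, 160.7])]
top tumbler [(0.98, [132.2, 155.5])]
[ 448.5  -255.42  190.57] 23.0667
```

View pics/s22c.png

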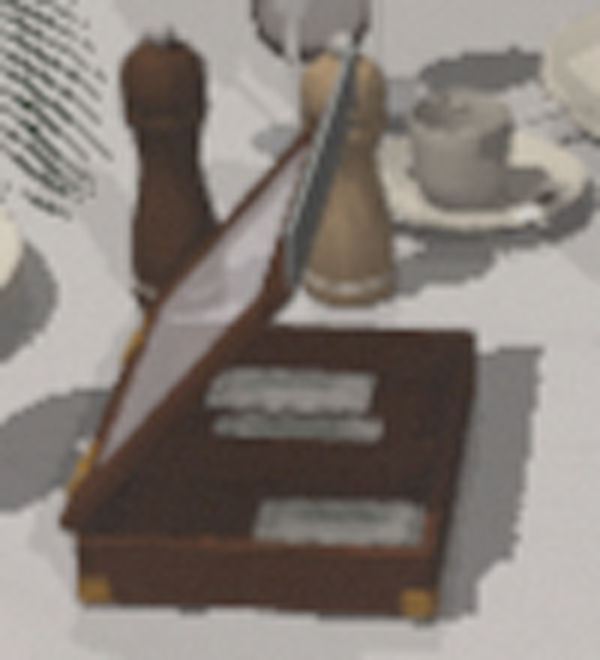

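View pics/t22c.png

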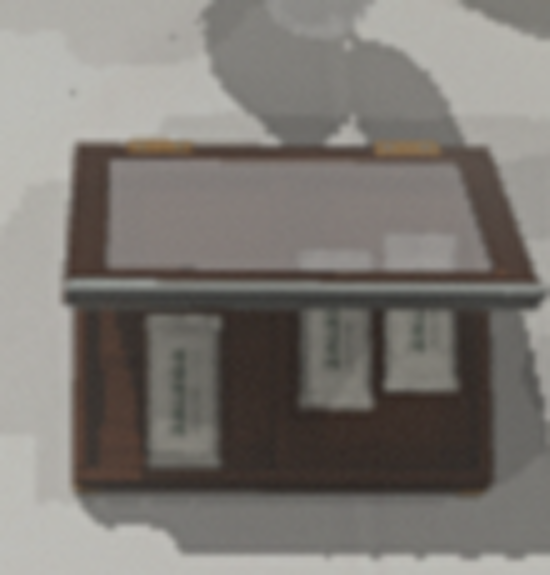

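View pics/ov22_side.png

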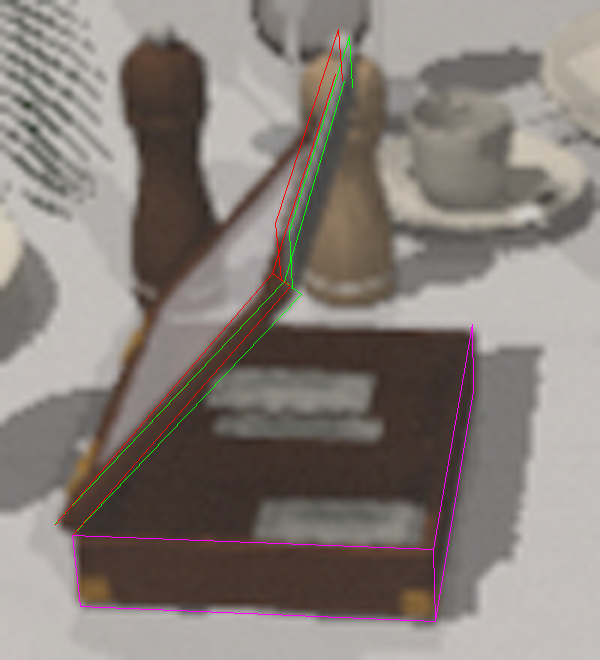

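View pics/top22.png

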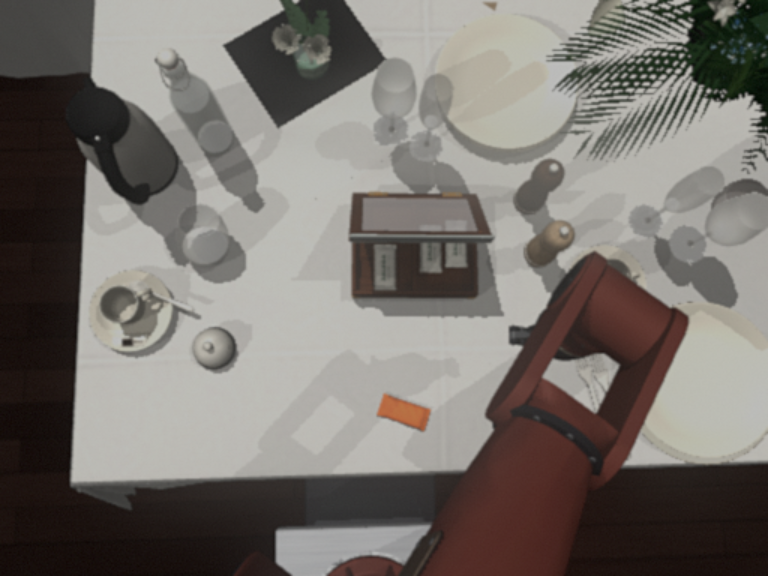

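Run:
```python
from ov import *
import pickle
fs=pickle.load(open("f22.pkl","rb"));f0=pickle.load(open("f0.pkl","rb"))
crop(fs["side"]["image"],225,108,260,165,10,"pics/z1.png")
crop(fs["top"]["image"],228,125,333,165,7,"pics/z2.png")
# case shift between first and now
for n,(x0,y0,x1,y1) in {"side":(196,196,268,222),"top":(228,188,330,206)}.items():
    pass
```

```text
(no output)
```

View pics/z1.png

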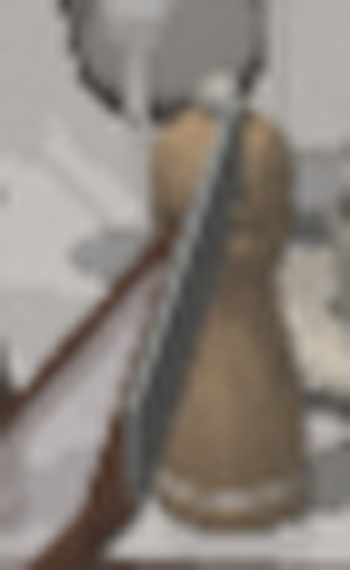

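View pics/z2.png

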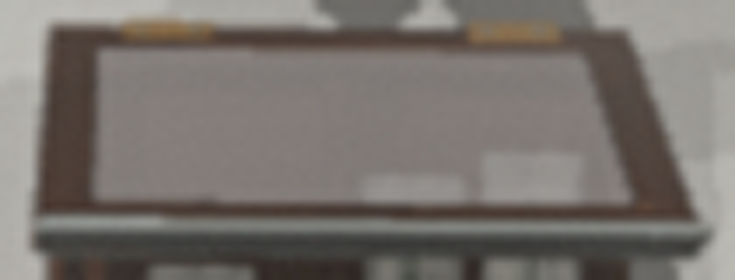

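Run:
```python
from fit import *
import pickle
fs=pickle.load(open("f22.pkl","rb"))
L=[("side",(-201.4,112,24),(238.3,147.2)),("side",(-201.4,-112,24),(249,117.5)),("side",(-180,112,4),(238.7,157.5)),
("top",(-201.4,112,24),(233.4,156.7)),("top",(-201.4,-112,24),(329.4,157.6)),("top",(-180,112,4),(233.4,160.7))]
for X in(633.3,635,636):
  for cams in(("side",),("top",),("side","top")):
    def res(t):
        p=[X,-95.2,-.0188,t[0]]
        return np.concatenate([proj(fs[c],lidpt(p,*a))[0]-uv for c,a,uv in L if c in cams])
    s=least_squares(res,[.87],loss="soft_l1");print(X,cams,np.degrees(s.x),res(s.x).round(1))
```

```text
633.3 ('side',) [48.9] [ 0.   0.9 -0.6 -1.9  0.5  0.3]
633.3 ('top',) [49.51] [-1.3  0.5  1.7 -0.7 -0.8  0.3]
633.3 ('side', 'top') [49.25] [-0.4  0.7 -1.  -2.1  0.2  0.  -1.3  0.9  1.7 -0.3 -0.8  0.6]
635 ('side',) [48.42] [-0.1  1.2 -0.7 -1.6  0.3  0.6]
635 ('top',) [48.99] [-1.3  0.5  1.6 -0.6 -0.8  0.2]
635 ('side', 'top') [48.76] [-0.4  1.  -1.  -1.8  0.   0.4 -1.3  0.9  1.6 -0.3 -0.8  0.5]
636 ('side',) [48.12] [-0.1  1.4 -0.8 -1.4  0.2  0.8]
636 ('top',) [48.68] [-1.3  0.6  1.6 -0.6 -0.8  0.1]
636 ('side', 'top') [48.46] [-0.5  1.2 -1.1 -1.7 -0.1  0.6 -1.3  0.9  1.5 -0.3 -0.8  0.4]
```

Run:
```python
from fit import *
import pickle
fs=pickle.load(open("f22.pkl","rb"));f0=pickle.load(open("f0.pkl","rb"))
def cmp(n,x0,y0,x1,y1,tag):
    a=cv2.cvtColor(f0[n]["image"],cv2.COLOR_RGB2GRAY)[y0:y1,x0:x1]
    b=cv2.cvtColor(fs[n]["image"],cv2.COLOR_RGB2GRAY)
    a=cv2.resize(a,None,fx=5,fy=5,interpolation=cv2.INTER_CUBIC)
    b=cv2.resize(b[y0-4:y1+4,x0-4:x1+4],None,fx=5,fy=5,interpolation=cv2.INTER_CUBIC)
    r=cv2.matchTemplate(b,a,cv2.TM_CCOEFF_NORMED);_,v,_,l=cv2.minMaxLoc(r);print(tag,n,round(v,3),(np.array(l)-20)/5)
cmp("side",200,203,256,216,"case side face")
cmp("top",240,126,312,134,"hinges")
cmp("side",275,252,307,286,"bell");cmp("top",127,216,157,247,"bell")
cmp("side",208,112,229,150,"pepper");cmp("top",342,106,376,142,"pepper")
cmp("top",349,145,383,178,"salt");cmp("top",118,136,152,178,"tumbler");cmp("side",188,232,230,284,"tumbler")
cmp("side",239,138,257,159,"salt")
```

```text
case side face side 0.999 [0. 0.]
hinges top 0.853 [-0.4 -2.2]
bell side 0.999 [0. 0.]
bell top 0.999 [0. 0.]
pepper side 0.984 [0. 0.]
pepper top 0.997 [0. 0.]
salt top 0.997 [0. 0.]
tumbler top 0.999 [0. 0.]
tumbler side 0.999 [0. 0.]
salt side 0.664 [-0.4 -0.4]
```

```bash
python3 -c "
from bench import order,monitor
print(order.finish_job(), monitor.get_state()['t'])"
```

```text
the job is handed in; nothing more can be done
the job is handed in; nothing more can be done
```

The job is handed in. The lid stands by itself at about 49–50° and the packet lies flat in the empty bay, lengthwise front to back. I used about 23 of the 64 s.

- **Lid:** the moves allow no tilt, so I gripped the finger strip with a vertical tool and followed the hinge arc. After release I measured 48.9° from the side camera and 49.5° from the top camera. With the case position from the wrist camera instead, the two read about half a degree to a degree lower. The measurement is only good to about 1°, so I did not adjust it further.
- **Packet:** my first grasp, at its tapered end, slipped and turned it on the cloth. The second grasp held. It first came to rest leaning on the front wall of the bay. One nudge with the closed fingers passed over it; a second, a little farther in, brought it down flat. It lies near the front wall of the bay, farther forward than the two in the other bay.
- **Bystanders and case:** comparing pictures from before and after, the bell, the pepper mill, the tumbler and the case's side face all shifted by 0.0 pixels.
    - The salt mill matched at 0.0 pixels from the top. Its side-view match was poor because the raised lid now covers part of it.
    - The match on the case's hinges was also poor, because they turn with the lid.

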